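# Try a taper gauge in the mixer spindle socket and knock it free with the drift

### The arm

A 6-joint arm with a two-finger parallel gripper is mounted at the origin on the work surface. World frame = base frame: x ahead of the robot, y to its left, z up, the work surface at z = 0. Lengths are in mm, angles in rad, forces in N, time in s.
With the tool pointing down it reaches from about 350 to 975 mm from the base axis. Payload 7.1 kg.
Tool frame: the origin (TCP) lies between the finger pads; the fingertips stand 8 mm ahead of it and the grasp point (between the pads) lies 11 mm behind it (ctrl.tips_ahead is the distance from the TCP to the fingertips, in mm); y points along the fingers, z is the direction in which the jaws open and shut, and the axes are right-handed (so a half turn about y gives the same grasp; the last joint's range is limited). The gripper opens to 88 mm and grips with 3 to 60 N. Pads are 20 mm wide; open, the fingers measure 115 mm over their backs; the gripper's body (75 mm by 178 mm) begins 61 mm behind the grasp point.
Start: joints at [1.085, 0.423, 1.63, -0, 1.089, -0.019], TCP at [281.237, 558.131, 230.675] pointing down, gripper open.
Joint ranges: [-3, 3], [-0.9, 2.11], [0.09, 2.58], [-1.31, 4.45], [0.11, 2.69], [-2.54, 2.54]. Speed limits (rad/s): [2.39, 2.39, 3.01, 3.14, 3.14, 3.14].

### API

Orientations are given as a rotation vector (axis times angle).
In Python, from workcell import ctrl gives the robot as it stands.
- The arm moves only by the shell command python3 -m creep 'ROWS'. ROWS is JSON, a list of rows, each an object of numbers: "tx", "ty", "tz": the shift along the world's x, y, z in mm; "rx", "ry", "rz": the turn, a rotation vector about the world's x, y, z in rad; "fingers": the closure in counts, from 0 (fully open) to 255 (shut). A call has 1 to 10 rows; each row is the pose to reach, as a shift and turn from the pose commanded when the call began; what a row does not reach only later rows make up. A row lasts 1/8 s, in which the tool goes at most 62.5 mm and 10.7 degrees, less where a joint would pass 70% of its speed; a pose out of reach is approached as far as the arm can. A call with a gripper value outside its range is refused whole. The fingers move at their own pace and stop on an object; the grip force is fixed at half the most. Time passes only in rows, so rows that repeat a pose let the fingers close. It gives the time, the measured TCP pose, the force and the opening at its end, in the units of the state.
- ctrl.get_obs(): the state, without advancing time (a new reading comes with each control period).
- ctrl.get_image(name): name is "side" or "top"; returns a dict with "pixels" (480x640x3 uint8, blue, green, red), "intrinsics" (3x3 intrinsics, pixels), "k1" (the pictures are not rectified: a ray, as slopes to the right and down, at radius r is drawn at 1 + k1 r^2 times it, then the intrinsics apply), "rvec" (rotation vector, rad) and "tvec" (3), from world to camera coordinates, as OpenCV has them. Camera axes: x right, y down, z forward; pixel columns grow to the right and rows downward; lengths in mm; the calibration is good to about 2 mm. A picture is of the moment at which its call begins. There is no depth.
- ctrl.close_job(): hands the job in, once; it reports no verdict.
The state is a dict: "t": time; "qpos": joint angles; "qvel": joint speeds; "joint_torque": joint torques, N m; "ee_pos": TCP position; "orientation": TCP orientation; "ft_force": force on the tool from outside, world axes, zero at the start; "moment": the same for the moment, N m; "width": finger opening in mm.
Only numpy, scipy, OpenCV 4.12 (cv2) and the standard library are available. Lean on these libraries where they do the work, as an engineer would, in place of code of your own. Each camera call takes 0.05 s, during which the arm holds its last target.

### The job

Check the taper of the sample mixer's spindle socket: take the red-handled taper gauge from the rack and work it home with a twisting push until its collar sits flush on the socket mouth, set it there with a firm steady press of about 14 N for a moment, never loading the sprung spindle with more than 18 N down or up, and let go of it. Then pick up the orange-handled drift and drive its wedge through the slot under the seated gauge until the gauge, without being touched, has been lifted loose and stands about 9 mm above the mouth; leave the drift lying in the slot and let go. Leave everything else where it is.

Things in the scene. Friction and masses are not known exactly. Their poses are not given: they have to be found in the camera images.
- gauge: taper gauge with a red grip, about 0.32 kg. Origin: centre of its collar's underside; z up its axis. Steel collar 40 mm across, z 0 to 10 mm. Round shank below it tapers from 24 mm across at z 0 to 16 mm at z -40 mm, then a 12 mm round nose. It starts upright in one of the rack's three holes, collar on the rack's top, its x within 0.3 rad of the rack's x. The other gauges have blue and green grips.
- gauge_grip (a point): centre of the gauge's red grip block, 29 mm above the collar's underside, axes as the gauge. The block is 38 mm high, 34 mm along x and 18 mm along y: pinch the two flat faces across y.
- gauge_nose_tip (a point): the rounded tip of the gauge's nose, 56 mm below the collar's underside
- rack: grey fixed block 230 x 64 x 64 mm, origin at the centre of its underside, x along its length; three 29 mm holes, 60 mm deep, on its centre line 65 mm apart. The gauges stand in them, in any order.
- socket: fixed blue base disc of the spindle socket, 90 mm across, 14 mm high, origin at the centre of its underside, z up. On it stands the metal spindle: a block 52 x 52 mm from z 18 to 60 mm and on it a tube 52 mm across from z 60 to 100 mm, 31 mm bore, lined with springy bronze pads. A slot 14 mm wide (y) runs right through the block along x, z 34 to 60 mm, open at both ends for the drift.
- spindle (a joint): how far the spindle (block and tube) has sunk on its stiff vertical spring, m: 0 unloaded, positive down, 1 mm per 10 N. All load on gauge and spindle counts, weights too. The firm press at home is to sink it 1.1 to 1.8 mm, about 1.4 (14 N); it must never go down or up by more than 1.8 mm (18 N).
- socket_mouth (a point): centre of the tube's top rim, 100 mm above the base's underside, axes as the socket. The gauge is home when its origin is here. The pads first touch the taper about 7 mm before that and grip harder with depth: a straight push needs 25 N or more to get home; pushed slowly (2 mm/s) while turned to and fro at about 1 rad/s (up to 0.4 N m) about 5 to 12 N do. Home, it sticks: about 25 N to pull out.
- slot_floor (a point): point on the slot's floor below the bore, 34 mm above the base's underside, axes as the socket. The tip of a seated gauge's nose hangs 10 mm above it.
- drift: drift (wedge key), 0.24 kg, 200 mm long, lying on its flat underside. Origin: centre of the handle's underside; x points to the nose. Orange handle x -30 to 30 mm, 16 mm wide (y), 26 mm high. Slippery steel blade x 30 to 170 mm, 10 mm wide, underside at z 0, top sloping from 24.5 mm high at the handle to 7 mm at the nose (1 in 8).
- drift_nose (a point): the nose, middle of the blade's lower edge, 170 mm from the drift's origin, axes as the drift. Slid along the slot's floor, the drift meets the seated gauge when this point is about 24 mm past the bore's axis, then lifts it 1 mm per 8 mm: 96 mm past the axis it stands 9 mm up. Driving takes up to about 25 N; the drift stays where it is left.
- gauge_b: bystander: gauge with a blue grip and a straight shank, in the same rack
- gauge_c: bystander: gauge with a green grip and a straight shank, in the same rack
- sample_a: bystander: sealed square amber bottle with a red cap, 50 x 50 x 82 mm, origin at its underside
- sample_b: bystander: sealed square clear bottle with a red cap, 50 x 50 x 82 mm, origin at its underside
- sample_c: bystander: sealed square amber bottle with a red cap, 50 x 50 x 82 mm, origin at its underside
- beaker: bystander: clear beaker, 68 mm across, 85 mm high, origin at its underside
- weight: bystander: brass balance weight, 40 mm across, 30 mm high, origin at its underside
Not all that is in view belongs to the job. What is shaped like the drift but blue or purple is not meant.

How it is judged (in metres and radians):
On the way, in this order (a step that is already met when the one before it is completed fails the run):
1. the gauge is pressed home with 11 to 18 N: collar within 1.5 mm of the mouth and the spindle pressed down by more than 1.1 mm (z of gauge in the frame of socket_mouth between -0.003 and 0.0015 m and horizontal distance between gauge and socket_mouth below 0.004 m and value of joint spindle above 0.0011 m), for 0.2 s.
2. the gauge is home in the socket, collar within 1.5 mm of the mouth, upright, and let go (z of gauge in the frame of socket_mouth between -0.003 and 0.0015 m and horizontal distance between gauge and socket_mouth below 0.004 m and angle between gauge's own z axis and vertical below 0.06 rad and contact force between each of the fingers, the arm and gauge below 0.2 N), for 0.2 s.
3. the drift in the slot lifts the seated gauge by more than 1.5 mm under load (over 5 N), with nothing else touching the gauge (z of gauge in the frame of socket_mouth between 0.0015 and 0.006 m and horizontal distance between gauge and socket_mouth below 0.004 m and y of drift_nose in the frame of socket between -0.007 and 0.007 m and angle between the x axis of drift and the x axis of socket, either way round below 0.1 rad and horizontal distance between drift_nose and slot_floor below 0.125 m and contact force between drift and gauge above 5 N and contact force between each of the fingers, the arm and gauge below 0.2 N).
At the end, for the whole second after the job is handed in: The gauge stands at rest, loose and upright in the socket, its collar 7 to 12 mm above the mouth and within 4 mm of its centre, carried by the drift, which lies in the slot (its nose within 7 mm of the slot's centre line) and is let go (z of gauge in the frame of socket_mouth between 0.007 and 0.012 m and horizontal distance between gauge and socket_mouth below 0.004 m and angle between gauge's own z axis and vertical below 0.15 rad and y of drift_nose in the frame of socket between -0.007 and 0.007 m and angle between the x axis of drift and the x axis of socket, either way round below 0.1 rad and horizontal distance between drift_nose and slot_floor below 0.125 m and z of drift_nose in the frame of slot_floor between -0.003 and 0.008 m and contact force between drift and gauge above 0.3 N and linear speed of each of gauge, drift below 0.01 m/s); the robot touches nothing.
It fails at once if the sprung spindle is pressed down by more than 1.8 mm (18 N) (value of joint spindle above 0.0018 m).
It fails at once if the sprung spindle is pulled up by more than 1.8 mm (18 N) (value of joint spindle below -0.0018 m).
It fails at once if a bystander is moved by more than 20 mm (distance of any of gauge_b, gauge_c, sample_a, sample_b, sample_c, beaker, weight from where it was at the start of the episode above 0.02 m).
It also fails if it takes over 72 s, if anything falls off the work surface, if the arm or the gripper's body presses on something with over 40 N, if the wrist force passes 120 N, or if a joint passes its speed limit or range.

## Working session

There is one attempt and no reset: what is moved stays moved. The work goes in short steps, Python scripts to look and compute and a shell command to move; the robot and the scene stay as the last step left them, time stands still between calls to the robot, and variables do not carry over. Pictures are saved under pics/ and viewed, and the job is handed in when it is done.

```bash
ls; mkdir -p pics
cat > h.py <<'E'
import numpy as np, cv2
from workcell import ctrl
def snap(name,fn):
    d=ctrl.get_image(name); cv2.imwrite('pics/'+fn,d['pixels']); 
    np.savez('pics/'+fn+'.npz',**{k:np.array(v) for k,v in d.items()}); return d
def load(fn): return dict(np.load('pics/'+fn+'.npz'))
def undist(d,u,v):
    K=d['intrinsics'];k1=float(d['k1'])
    a=np.array([(u-K[0,2])/K[0,0],(v-K[1,2])/K[1,1]]);s=a.copy()
    for _ in range(30): s=a/(1+k1*(s@s))
    return s
def ray(d,u,v):
    s=undist(d,u,v);R=cv2.Rodrigues(np.array(d['rvec'],float))[0];t=np.array(d['tvec'],float).ravel()
    return -R.T@t, R.T@np.array([s[0],s[1],1])
def onz(d,u,v,z):
    c,r=ray(d,u,v); return c+r*(z-c[2])/r[2]
def proj(d,P):
    R=cv2.Rodrigues(np.array(d['rvec'],float))[0];t=np.array(d['tvec'],float).ravel()
    p=R@np.array(P,float)+t; s=p[:2]/p[2]; s=s*(1+float(d['k1'])*(s@s));K=d['intrinsics']
    return np.array([K[0,0]*s[0]+K[0,2],K[1,1]*s[1]+K[1,2]])
def tri(d1,p1,d2,p2):
    c1,r1=ray(d1,*p1);c2,r2=ray(d2,*p2)
    A=np.stack([r1,-r2],1);x=np.linalg.lstsq(A,c2-c1,rcond=None)[0]
    a=c1+r1*x[0];b=c2+r2*x[1];return (a+b)/2,np.linalg.norm(a-b)
E
python3 - <<'E'
from h import *
for n in('side','top'):
    d=snap(n,n+'0.png'); print(n,d['intrinsics'],d['k1'],d['rvec'],d['tvec'],ray(d,320,240))
print(ctrl.get_obs())
E
```

```text
pics
side [[489.45087816   0.         314.32917077]
 [  0.         489.45087816 233.38817125]
 [  0.           0.           1.        ]] 0.01147030078521697 [ 0.21237918 -2.66878973  1.53342906] [ 469.94396053  182.41681954 1132.15736382] (array([348.82573159, 946.74744089, 719.6481159 ]), array([ 0.10436928, -0.85027766, -0.51618958]))
top [[618.37332452   0.         322.28746432]
 [  0.         618.37332452 238.85743339]
 [  0.           0.           1.        ]] -0.08419604666781715 [ 2.11913841 -2.1270775   0.21329765] [ -80.96972057  519.86289214 1908.53043859] (array([ 143.40512429,  -68.39723228, 1973.3369571 ]), array([ 0.19019669, -0.00370451, -0.98174772]))
{'t': 0.1, 'qpos': array([ 1.08499471e+00,  4.23799399e-01,  1.63060145e+00,  2.03945952e-05,
        1.08861512e+00, -1.89885755e-02]), 'qvel': array([ 0.00066108, -0.00022042, -0.00118718,  0.00057395, -0.00023972,
       -0.00025242]), 'joint_torque': array([-3.04393589e-04, -5.45613313e+01, -2.74323875e+01,  6.44706097e-02,
        1.88124290e-02, -3.35842083e-05]), 'ee_pos': array([281.01096906, 557.70833685, 229.96235532]), 'orientation': array([-1.54100545,  0.36640228, -0.365812  ]), 'ft_force': array([-0.51097622, -0.53862523, -0.92231006]), 'moment': array([0.00918076, 0.01548446, 0.00911614]), 'width': 87.44949168598775}
```

View pics/side0.png

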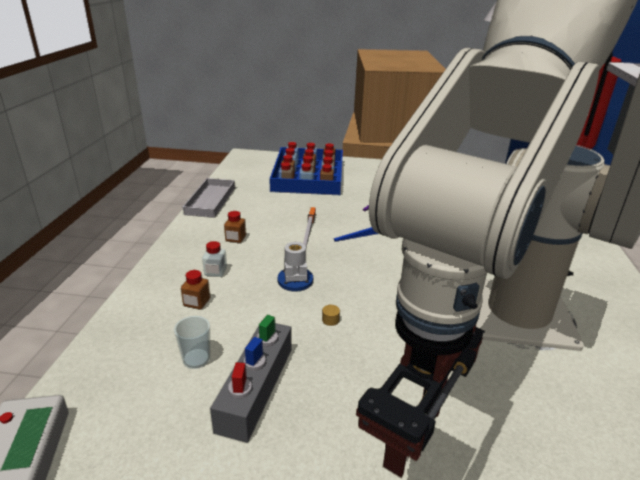

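View pics/top0.png

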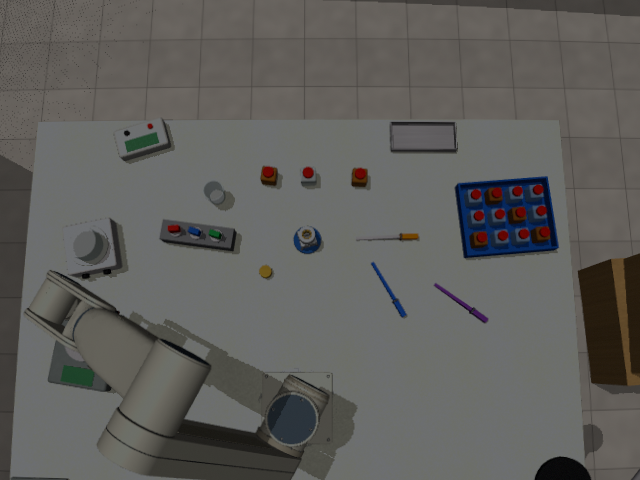

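Run:
```python
from h import *
t=cv2.imread('pics/top0.png');s=cv2.imread('pics/side0.png')
cv2.imwrite('pics/c1.png',cv2.resize(np.clip(t[205:265,150:250]*1.6,0,255).astype('uint8'),(800,480),interpolation=cv2.INTER_CUBIC))
cv2.imwrite('pics/c2.png',cv2.resize(np.clip(t[210:270,285:425]*1.6,0,255).astype('uint8'),(798,342),interpolation=cv2.INTER_CUBIC))
cv2.imwrite('pics/c3.png',cv2.resize(s[310:440,200:300],(461,600),interpolation=cv2.INTER_CUBIC))
cv2.imwrite('pics/c4.png',cv2.resize(s[200:295,270:330],(379,600),interpolation=cv2.INTER_CUBIC))
```

```text
(no output)
```

View pics/c1.png

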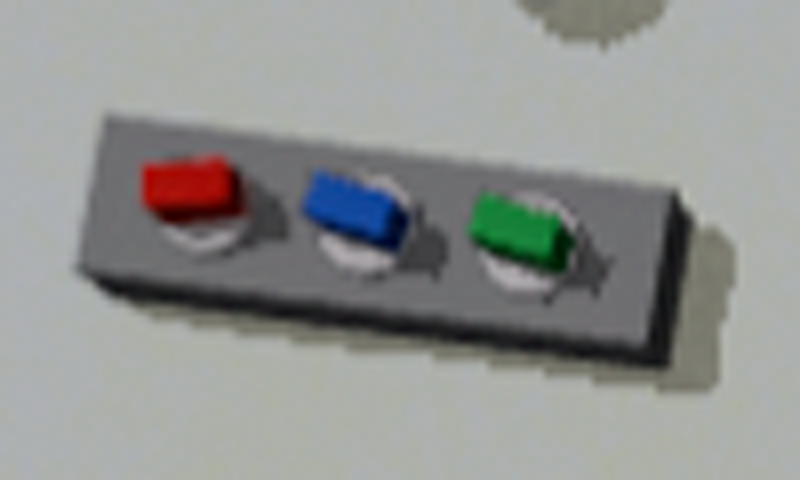

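View pics/c2.png

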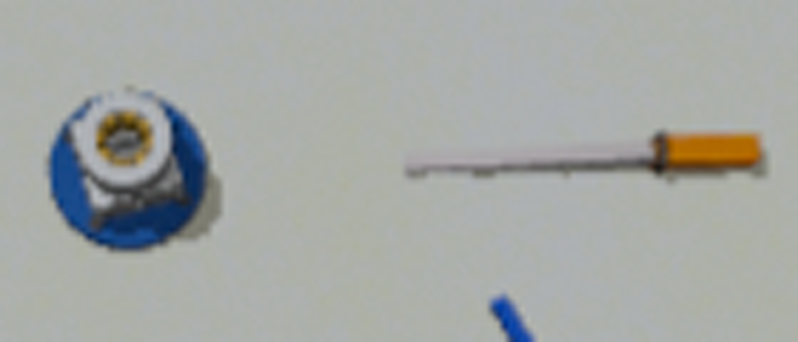

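View pics/c3.png

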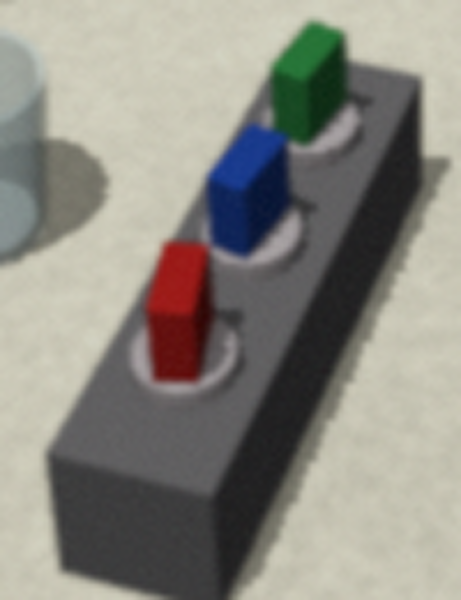

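View pics/c4.png

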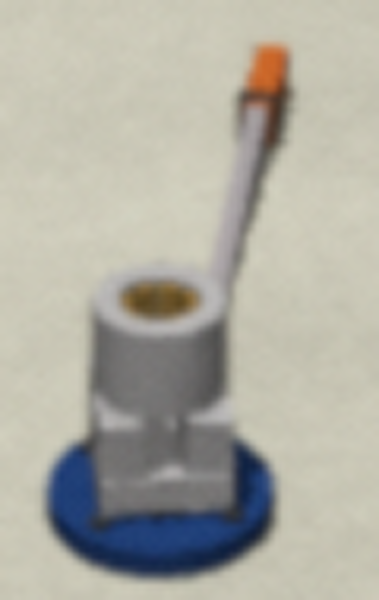

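```bash
cat > fit.py <<'E'
from h import *
from scipy.optimize import minimize
S=8
def box(x0,x1,y0,y1,z0,z1): return np.array([[x,y,z] for x in(x0,x1) for y in(y0,y1) for z in(z0,z1)],float)
def cyl(r,z0,z1,n=48):
    a=np.linspace(0,2*np.pi,n,endpoint=False);return np.concatenate([np.stack([r*np.cos(a),r*np.sin(a),0*a+z],1) for z in(z0,z1)])
def place(P,x,y,yaw,z=0):
    c,s=np.cos(yaw),np.sin(yaw);return P@np.array([[c,-s,0],[s,c,0],[0,0,1]]).T+[x,y,z]
def render(d,P,roi):
    u0,v0,u1,v1=roi
    q=np.array([proj(d,p) for p in P]); q=(q+0.5-[u0,v0])*S-0.5
    h=cv2.convexHull(q.astype(np.float32))
    m=np.zeros(((v1-v0)*S,(u1-u0)*S),np.uint8);cv2.fillConvexPoly(m,np.round(h*16).astype(np.int32),255,shift=4)
    return cv2.GaussianBlur(cv2.resize(m,(u1-u0,v1-v0),interpolation=cv2.INTER_AREA).astype(np.float32)/255,(0,0),.6)
def fit(views,P,z,x0,step=(4,4,.1)):
    # views: list of (d,roi,softmask)
    def c(p): return sum(((render(d,place(P,p[0],p[1],p[2],z),roi)-m)**2).sum()/m.sum() for d,roi,m in views)
    best=None
    for k in range(3):
        st=np.array(x0 if best is None else best.x)
        sim=np.array([st]+[st+np.eye(3)[i]*step[i]*(1 if k%2==0 else -1) for i in range(3)])
        r=minimize(c,st,method='Nelder-Mead',options=dict(initial_simplex=sim,xatol=.02,fatol=1e-5,maxiter=400))
        if best is None or r.fun<best.fun: best=r
    return best.x,best.fun
def mask(d,roi,f):
    u0,v0,u1,v1=roi;im=d['pixels'][v0:v1,u0:u1].astype(np.float32);b,g,r=im[...,0],im[...,1],im[...,2]
    return np.clip(f(b,g,r),0,1).astype(np.float32)
E
python3 - <<'E'
from fit import *
T=load('top0.png');Sd=load('side0.png')
p=onz(T,174,229,112);print('gauge',p, onz(T,307,233,100), onz(T,410,237,26),onz(T,358,240,5))
red=lambda b,g,r:(r/(b+g+1)-.7)/.5*(r>40)
for nm,vs in(('both',[(T,(160,215,185,242)),(Sd,(222,352,256,400))]),('top',[(T,(160,215,185,242))]),('side',[(Sd,(222,352,256,400))])):
    V=[(d,r,mask(d,r,red)) for d,r in vs]
    print(nm,fit(V,box(-17,17,-9,9,10,48),64,[p[0],p[1],1.5]))
ora=lambda b,g,r:(r/(b+1)-2)/2*(r>50)*(g/r>.3)
p=onz(T,410,237,26)
for nm,vs in(('both',[(T,(392,225,428,248)),(Sd,(300,200,325,232))]),('top',[(T,(392,225,428,248))])):
    V=[(d,r,mask(d,r,ora)) for d,r in vs]
    print(nm,fit(V,box(-30,30,-8,8,0,26),0,[p[0],p[1],1.5]))
blu=lambda b,g,r:(b/(r+1)-1.5)/1.5*(b>40)
for d,roi in((T,(285,215,330,262)),(Sd,(270,250,325,300))):
    m=mask(d,roi,blu);print((m>.5).sum())
    # hull-fill
    c=np.argwhere(m>.5)[:,::-1].astype(np.int32);h=cv2.convexHull(c);f=np.zeros_like(m);cv2.fillConvexPoly(f,h,1.)
    print('socket',fit([(d,roi,f)],cyl(45,0,14),0,list(onz(d,*(c.mean(0)+roi[:2]),7)[:2])+[0]))
E
```

```text
gauge [539.97033217 375.17744242 112.        ] [528.50483895 -35.34620522 100.        ] [ 529.60371834 -365.51265583   26.        ] [ 524.35425664 -199.11405351    5.        ]
both (array([548.51041182, 382.01189309,   1.74871972]), np.float64(0.4763600826263428))
top (array([547.09230735, 382.54831402,   1.56249144]), np.float64(0.3359973132610321))
side (array([549.28445796, 380.49969688,   1.77050597]), np.float64(0.07830999791622162))
both (array([ 536.92331661, -369.6731881 ,    1.70791857]), np.float64(2.2281177043914795))
top (array([ 535.20302575, -364.0026871 ,    1.64082498]), np.float64(0.3909668028354645))
208
socket (array([ 5.25081034e+02, -3.35875326e+01, -1.85245757e-01]), np.float64(0.17321039736270905))
279
socket (array([ 5.29888246e+02, -3.65847440e+01,  1.98970582e-01]), np.float64(0.33040115237236023))
```

Run:
```python
from fit import *
T=load('top0.png');Sd=load('side0.png')
np.set_printoptions(linewidth=250)
im=T['pixels'].astype(int)
for v in range(222,238,1): print(v,[tuple(im[v,u]) for u in range(166,184,3)])
for v in range(232,244,2): print(v,[tuple(im[v,u]) for u in range(396,424,4)])
s=Sd['pixels'].astype(int)
for v in range(205,232,3): print(v,[tuple(s[v,u]) for u in range(302,320,2)])
```

```text
222 [(np.int64(70), np.int64(68), np.int64(69)), (np.int64(70), np.int64(68), np.int64(69)), (np.int64(71), np.int64(68), np.int64(69)), (np.int64(71), np.int64(69), np.int64(69)), (np.int64(71), np.int64(69), np.int64(69)), (np.int64(73), np.int64(72), np.int64(72))]
223 [(np.int64(71), np.int64(69), np.int64(69)), (np.int64(70), np.int64(68), np.int64(69)), (np.int64(71), np.int64(69), np.int64(69)), (np.int64(71), np.int64(69), np.int64(70)), (np.int64(71), np.int64(69), np.int64(69)), (np.int64(71), np.int64(69), np.int64(69))]
224 [(np.int64(70), np.int64(69), np.int64(68)), (np.int64(71), np.int64(69), np.int64(69)), (np.int64(59), np.int64(58), np.int64(66)), (np.int64(59), np.int64(59), np.int64(88)), (np.int64(64), np.int64(62), np.int64(77)), (np.int64(71), np.int64(69), np.int64(69))]
225 [(np.int64(71), np.int64(69), np.int64(70)), (np.int64(47), np.int64(46), np.int64(93)), (np.int64(28), np.int64(30), np.int64(90)), (np.int64(30), np.int64(31), np.int64(101)), (np.int64(41), np.int64(40), np.int64(78)), (np.int64(71), np.int64(69), np.int64(69))]
226 [(np.int64(71), np.
[... 8235 characters left out ...]
4(162), np.int64(161), np.int64(166)), (np.int64(112), np.int64(112), np.int64(115)), (np.int64(129), np.int64(140), np.int64(142)), (np.int64(182), np.int64(199), np.int64(201)), (np.int64(183), np.int64(200), np.int64(202)), (np.int64(180), np.int64(197), np.int64(199))]
229 [(np.int64(190), np.int64(207), np.int64(209)), (np.int64(187), np.int64(203), np.int64(205)), (np.int64(173), np.int64(178), np.int64(182)), (np.int64(157), np.int64(155), np.int64(160)), (np.int64(97), np.int64(103), np.int64(104)), (np.int64(179), np.int64(196), np.int64(198)), (np.int64(188), np.int64(205), np.int64(206)), (np.int64(184), np.int64(201), np.int64(203)), (np.int64(187), np.int64(204), np.int64(206))]
```

```bash
cat > m1.py <<'E'
from fit import *
T=load('top0.png');Sd=load('side0.png')
red=lambda b,g,r:((r-(b+g)/2)/(r+1)-.15)/.7*(r>12)
def sub(d,rois,f,P,z,x0):
    V=[(d,r,mask(d,r,f)) for d,r in rois]; return 
for nm,vs in(('both',[(T,(160,215,185,242)),(Sd,(222,352,256,400))]),('top',[(T,(160,215,185,242))]),('side',[(Sd,(222,352,256,400))])):
    V=[(d,r,mask(d,r,red)) for d,r in vs]
    print(nm,fit(V,box(-17,17,-9,9,10,48),64,[547,381,1.65]))
ora=lambda b,g,r:((r-b)/(r+1)-.25)/.55*(r>12)
for nm,vs in(('both',[(T,(392,225,428,248)),(Sd,(300,200,325,232))]),('top',[(T,(392,225,428,248))])):
    V=[(d,r,mask(d,r,ora)) for d,r in vs]
    print(nm,fit(V,box(-30,28,-8,8,0,26),0,[530,-365,1.6]))
blu=lambda b,g,r:((b-r)/(b+1)-.2)/.5*(b>15)
for d,roi,z in((T,(285,215,330,262),0),(Sd,(270,250,325,300),0)):
    m=mask(d,roi,blu)
    c=np.argwhere(m>.5)[:,::-1].astype(np.int32);h=cv2.convexHull(c);f=np.zeros_like(m);cv2.fillConvexPoly(f,h,1.)
    print('socket',fit([(d,roi,f)],cyl(45,0,14),0,[527,-35,0]))
# overlay
def ov(d,items,crop,k,fn):
    u0,v0,u1,v1=crop;im=cv2.resize(d['pixels'][v0:v1,u0:u1],None,fx=k,fy=k,interpolation=cv2.INTER_CUBIC)
    if d is T: im=np.clip(im*1.6,0,255).astype('uint8')
    for P in items:
        q=np.array([proj(d,p) for p in P]);q=(q+.5-[u0,v0])*k-.5
        cv2.polylines(im,[np.round(q).astype(np.int32)],True,(0,255,0),1)
    cv2.imwrite('pics/'+fn,im)
E
python3 m1.py
```

```text
both (array([548.06551492, 381.19283315,   1.7468197 ]), np.float64(0.22383031249046326))
top (array([546.20575445, 380.58906695,   1.61149319]), np.float64(0.07992637157440186))
side (array([549.22334583, 380.46908227,   1.77502045]), np.float64(0.07048756629228592))
both (array([ 536.26359485, -364.81797652,    1.70773478]), np.float64(0.9737459421157837))
top (array([ 534.69177005, -361.98272884,    1.61204696]), np.float64(0.16311120986938477))
socket (array([ 5.24842048e+02, -3.36034025e+01,  6.88693571e-02]), np.float64(0.07781646400690079))
socket (array([ 5.29344443e+02, -3.46278544e+01,  3.33984469e-02]), np.float64(0.249419704079628))
```

```bash
python3 - <<'E'
from h import *
o=ctrl.get_obs();R=cv2.Rodrigues(o['orientation'])[0];print(R, np.arctan2(R[1,2],R[0,2]))
E
python3 - <<'E'
import sys;sys.path.insert(0,'.')
exec(open('m1.py').read().split('for nm,vs')[0])
src=open('m1.py').read();exec(src[src.index('def ov'):])
def boxl(x0,x1,y0,y1,z0,z1):
    o=[(x0,y0),(x1,y0),(x1,y1),(x0,y1)];return [np.array([(*q,z) for q in o],float) for z in(z0,z1)]
yaw=1.735
def its(gx,gy,gyaw,sx,sy,syaw,dx,dy,dyaw):
    L=[place(p,gx,gy,gyaw,64) for p in boxl(-17,17,-9,9,10,48)]
    L+=[place(cyl(45,14,14)[:48],sx,sy,0),place(cyl(26,100,100)[:48],sx,sy,0),place(cyl(15.5,100,100)[:48],sx,sy,0)]
    L+=[place(p,sx,sy,syaw) for p in boxl(-26,26,-26,26,18,60)]+[place(p,sx,sy,syaw) for p in boxl(-26,26,-7,7,34,60)]
    L+=[place(np.array([(170,-5,0),(170,5,0),(30,5,0),(30,-5,0)],float),dx,dy,dyaw),place(np.array([(170,-5,7),(170,5,7),(30,5,24.5),(30,-5,24.5)],float),dx,dy,dyaw)]
    L+=[place(p,dx,dy,dyaw) for p in boxl(-30,30,-8,8,0,26)]
    return L
L=its(546.2,380.6,1.61,524.8,-33.6,1.79,534.7,-362,1.612)
ov(T,L,(285,205,425,265),5.7,'o1.png');ov(T,L,(150,205,250,265),8,'o2.png')
L=its(549.2,380.5,1.775,529,-34.6,1.79,536,-363,1.65)
ov(Sd,L,(270,200,330,295),6.3,'o3.png');ov(Sd,L,(200,310,300,440),4.6,'o4.png')
E
```

```text
[[ 8.93002810e-01 -6.80547962e-04  4.50050572e-01]
 [-4.50051085e-01 -1.25019953e-03  8.93001936e-01]
 [-4.50776353e-05 -9.99998987e-01 -1.42271304e-03]] 1.1039738466916118
```

View pics/o1.png

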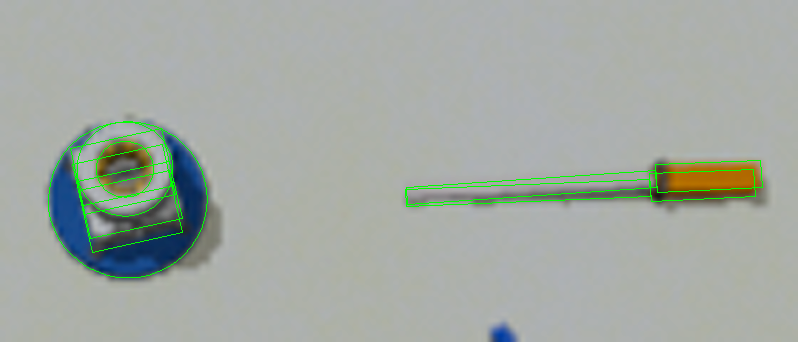

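View pics/o2.png

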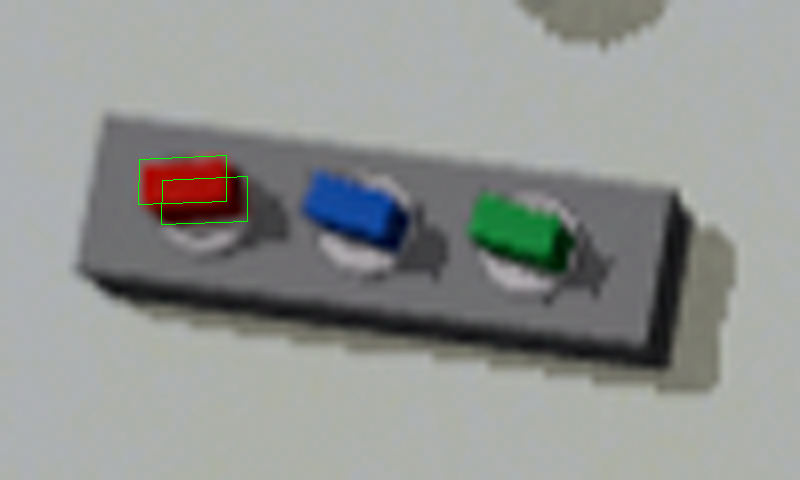

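View pics/o3.png

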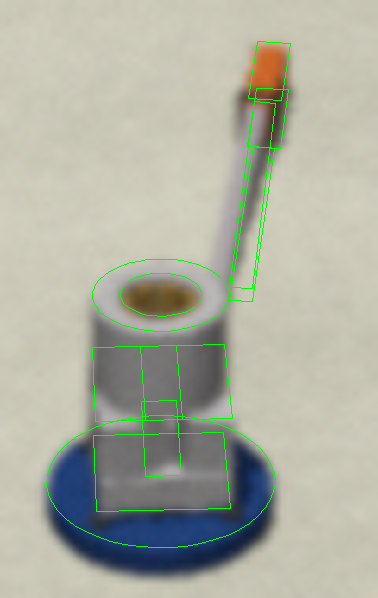

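View pics/o4.png

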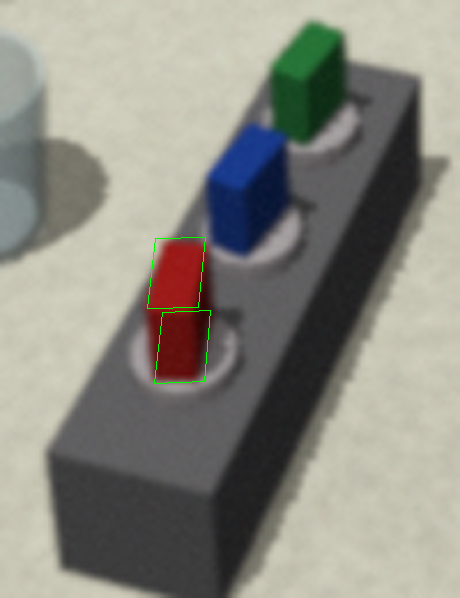

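```bash
python3 -m creep '[{"tx":45,"ty":-30,"rz":-0.18},{"tx":90,"ty":-60,"rz":-0.36},{"tx":135,"ty":-90,"rz":-0.54},{"tx":180,"ty":-120,"rz":-0.72,"tz":-10},{"tx":225,"ty":-150,"tz":-30,"rz":-0.9},{"tx":266.5,"ty":-177.5,"tz":-60,"rz":-1.07},{"tx":266.5,"ty":-177.5,"tz":-70,"rz":-1.07},{"tx":266.5,"ty":-177.5,"tz":-70,"rz":-1.07}]'
python3 - <<'E'
from h import *
o=ctrl.get_obs();R=cv2.Rodrigues(o['orientation'])[0];print(o['t'],o['ee_pos'],np.arctan2(R[1,2],R[0,2]),o['ft_force'],o['qpos'])
t=snap('top','t1.png');s=snap('side','s1.png')
for d in(t,s): print(proj(d,o['ee_pos']))
cv2.imwrite('pics/v1.png',np.hstack([cv2.resize(np.clip(t['pixels'][190:270,130:240]*1.6,0,255).astype('uint8'),(440,320)),cv2.resize(s['pixels'][260:420,180:330],(300,320))]))
E
```

```text
0.1 [281.01096906 557.70833685 229.96235532] 1.1039738466916118 [-0.51097622 -0.53862523 -0.92231006] [ 1.08499471e+00  4.23799399e-01  1.63060145e+00  2.03945952e-05
  1.08861512e+00 -1.89885755e-02]
[ 97.32857475 309.90573508]
[412.63180246 435.38198071]schema error: expected keys tx, ty, tz, rx, ry, rz, fingers
```

View pics/v1.png

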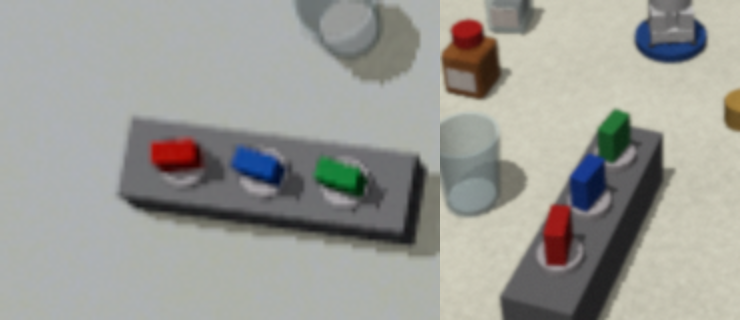

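View pics/s1.png

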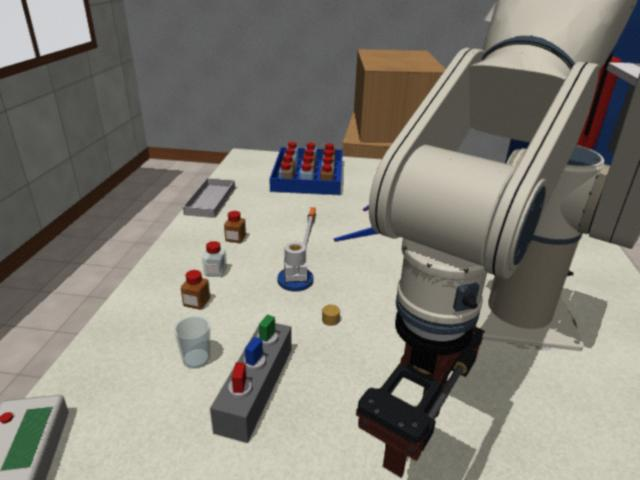

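```bash
python3 -m creep '[{"tx":45,"ty":-30,"tz":0,"rx":0,"ry":0,"rz":-0.18,"fingers":0},{"tx":90,"ty":-60,"tz":0,"rx":0,"ry":0,"rz":-0.36,"fingers":0},{"tx":135,"ty":-90,"tz":0,"rx":0,"ry":0,"rz":-0.54,"fingers":0},{"tx":180,"ty":-120,"tz":-10,"rx":0,"ry":0,"rz":-0.72,"fingers":0},{"tx":225,"ty":-150,"tz":-30,"rx":0,"ry":0,"rz":-0.9,"fingers":0},{"tx":266.5,"ty":-177.5,"tz":-60,"rx":0,"ry":0,"rz":-1.07,"fingers":0},{"tx":266.5,"ty":-177.5,"tz":-70,"rx":0,"ry":0,"rz":-1.07,"fingers":0},{"tx":266.5,"ty":-177.5,"tz":-70,"rx":0,"ry":0,"rz":-1.07,"fingers":0}]'
python3 - <<'E'
from h import *
o=ctrl.get_obs();R=cv2.Rodrigues(o['orientation'])[0];print(o['t'],o['ee_pos'],np.arctan2(R[1,2],R[0,2]),o['ft_force'],o['qpos'])
t=snap('top','t1.png');s=snap('side','s1.png')
for d in(t,s): print(proj(d,o['ee_pos']))
E
```

```text
t: 1.2
ee_pos: [546.8, 380.3, 159.6]
orientation: [-1.228, 1.185, -1.183]
ft_force: [0.2, -0.1, 0.4]
width: 87.6
1.2 [546.83935094 380.32769952 159.55917776] 0.034875659499289946 [ 0.18546196 -0.13616004  0.4443711 ] [5.89688971e-01 5.63280303e-01 1.57857678e+00 3.80809996e-04
 1.00224446e+00 5.54606669e-01]
[168.81511147 223.50171926]
[237.71261156 347.38706732]
```

View pics/s1.png

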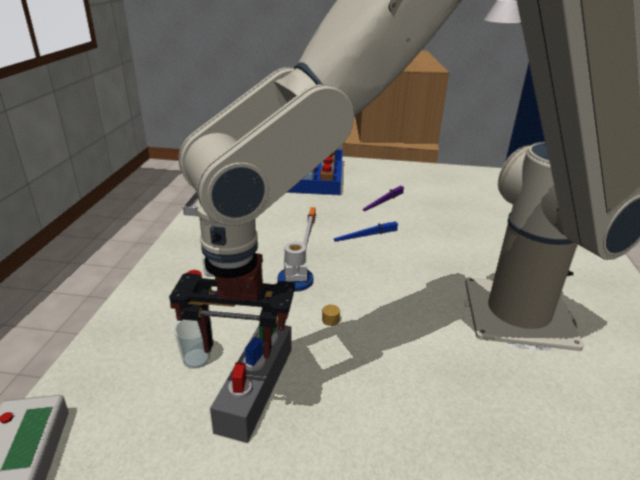

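View pics/t1.png

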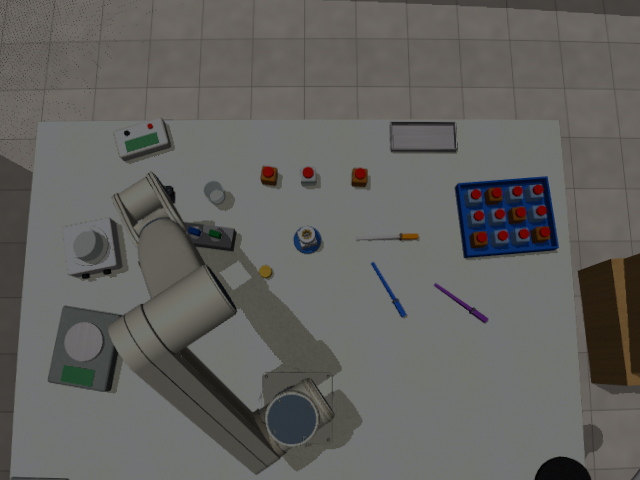

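Run:
```python
from h import *
s=load('s1.png');t=load('t1.png');o=ctrl.get_obs();R=cv2.Rodrigues(o['orientation'])[0]
im=cv2.resize(s['pixels'][270:420,170:300],None,fx=5,fy=5,interpolation=cv2.INTER_CUBIC)[:600*2]
im=cv2.resize(s['pixels'][300:420,170:300],None,fx=5,fy=5,interpolation=cv2.INTER_CUBIC)
for a in(-43.8,43.8):
  for b in(-10,10):
    p=o['ee_pos']+R@np.array([b,8,a]);q=(proj(s,p)+.5-[170,300])*5-.5;cv2.circle(im,tuple(int(x) for x in q),3,(0,255,0),-1);print(a,b,p)
for (gx,gy,yaw) in((548.2,380.5,1.61),):
  for z in(74,112):
    P=[]
    for a,b in((17,9),(17,-9),(-17,-9),(-17,9)):
        c,n=np.cos(yaw),np.sin(yaw);P.append((proj(s,[gx+c*a-n*b,gy+n*a+c*b,z])+.5-[170,300])*5-.5)
    cv2.polylines(im,[np.array(P).astype(int)],True,(255,255,0),1)
cv2.imwrite('pics/v2.png',im)
print('beaker',onz(t,217,196,85),onz(s,194,362,0),'weight',onz(t,265,270,30))
```

```text
-43.8 -10 [502.90775825 390.07251749 153.28481124]
-43.8 10 [503.63192092 370.08563392 153.27623271]
43.8 -10 [590.45031287 393.24433897 153.31086169]
43.8 10 [591.17447554 373.2574554  153.30228316]
beaker [651.85425151 249.44670731  85.        ] [677.2899833  273.24313452   0.        ] weight [423.49912586  99.09404136  30.        ]
```

View pics/v2.png

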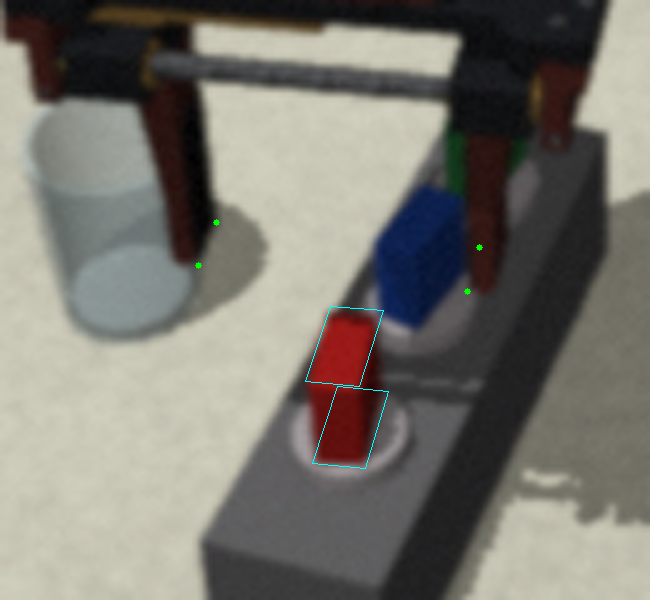

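```bash
python3 -m creep '[{"tx":1,"ty":0,"tz":-25,"rx":0,"ry":0,"rz":0.08,"fingers":0},{"tx":1,"ty":0,"tz":-55,"rx":0,"ry":0,"rz":0.08,"fingers":0},{"tx":1,"ty":0,"tz":-75.5,"rx":0,"ry":0,"rz":0.08,"fingers":0},{"tx":1,"ty":0,"tz":-75.5,"rx":0,"ry":0,"rz":0.08,"fingers":100},{"tx":1,"ty":0,"tz":-75.5,"rx":0,"ry":0,"rz":0.08,"fingers":255},{"tx":1,"ty":0,"tz":-75.5,"rx":0,"ry":0,"rz":0.08,"fingers":255},{"tx":1,"ty":0,"tz":-75.5,"rx":0,"ry":0,"rz":0.08,"fingers":255},{"tx":1,"ty":0,"tz":-75.5,"rx":0,"ry":0,"rz":0.08,"fingers":255}]'
python3 -c "
from h import *
o=ctrl.get_obs();print(o['width'],o['ee_pos'],o['moment'],o['ft_force'])"
```

```text
t: 2.3
ee_pos: [549.0, 380.7, 85.6]
orientation: [-1.26, 1.125, -1.125]
ft_force: [0.3, 0.7, 0.1]
width: 41.2
41.15456744326127 [548.96593602 380.67167871  85.62970542] [-0.01374041  0.06591253  0.03243444] [0.33491067 0.70435353 0.09153834]
```

```bash
python3 -m creep '[{"tx":0,"ty":0,"tz":-1,"rx":0,"ry":0,"rz":0,"fingers":255},{"tx":0,"ty":0,"tz":-1,"rx":0,"ry":0,"rz":0,"fingers":255},{"tx":0,"ty":0,"tz":-1,"rx":0,"ry":0,"rz":0,"fingers":255},{"tx":0,"ty":0,"tz":-1,"rx":0,"ry":0,"rz":0,"fingers":255},{"tx":0,"ty":0,"tz":-1,"rx":0,"ry":0,"rz":0,"fingers":255},{"tx":0,"ty":0,"tz":-1,"rx":0,"ry":0,"rz":0,"fingers":255}]'
python3 -c "
from h import *
o=ctrl.get_obs();print(o['width'],o['ee_pos'],o['moment'],o['ft_force'])"
```

```text
t: 3.05
ee_pos: [548.7, 380.5, 84.0]
orientation: [-1.261, 1.125, -1.125]
ft_force: [0.3, -1.0, -1.6]
width: 18.1
18.133515408328908 [548.67083119 380.5355254   84.04105099] [-0.08059133 -0.00641623 -0.0135634 ] [ 0.25701069 -0.95123594 -1.60062322]
```

```bash
python3 -m creep '[{"tx":0,"ty":0,"tz":15,"rx":0,"ry":0,"rz":0,"fingers":255},{"tx":0,"ty":0,"tz":40,"rx":0,"ry":0,"rz":0,"fingers":255},{"tx":0,"ty":0,"tz":75,"rx":0,"ry":0,"rz":0,"fingers":255},{"tx":0,"ty":0,"tz":106,"rx":0,"ry":0,"rz":0,"fingers":255},{"tx":-2,"ty":-50,"tz":106,"rx":0,"ry":0,"rz":0,"fingers":255},{"tx":-5,"ty":-105,"tz":106,"rx":0,"ry":0,"rz":0,"fingers":255},{"tx":-8,"ty":-165,"tz":106,"rx":0,"ry":0,"rz":0,"fingers":255},{"tx":-12,"ty":-225,"tz":106,"rx":0,"ry":0,"rz":0,"fingers":255},{"tx":-15,"ty":-285,"tz":106,"rx":0,"ry":0,"rz":0,"fingers":255},{"tx":-18,"ty":-345,"tz":106,"rx":0,"ry":0,"rz":0,"fingers":255}]'
python3 -m creep '[{"tx":-2,"ty":-40,"tz":0,"rx":0,"ry":0,"rz":0,"fingers":255},{"tx":-3.5,"ty":-69,"tz":0,"rx":0,"ry":0,"rz":0,"fingers":255},{"tx":-3.5,"ty":-69,"tz":0,"rx":0,"ry":0,"rz":0,"fingers":255},{"tx":-3.5,"ty":-69,"tz":0,"rx":0,"ry":0,"rz":0,"fingers":255}]'
python3 - <<'E'
from h import *
o=ctrl.get_obs();R=cv2.Rodrigues(o['orientation'])[0];print(o['t'],o['ee_pos'],R[:,1],np.arctan2(R[1,2],R[0,2]),o['ft_force'],o['moment'],o['width'])
t=snap('top','t2.png');s=snap('side','s2.png')
cv2.imwrite('pics/v3.png',cv2.resize(s['pixels'][150:310,240:370],None,fx=3.75,fy=3.75,interpolation=cv2.INTER_CUBIC))
E
```

```text
t: 4.3
ee_pos: [530.6, 33.9, 191.2]
orientation: [-1.26, 1.124, -1.125]
ft_force: [1.1, -0.6, -2.8]
width: 18.0
t: 4.8
ee_pos: [527.3, -33.0, 190.7]
orientation: [-1.26, 1.125, -1.125]
ft_force: [-0.4, 0.3, -3.5]
width: 17.8
4.8 [527.30487768 -33.01176685 190.66148744] [ 5.03565028e-04  2.58380488e-04 -9.99999840e-01] 0.11363386034200296 [-0.35833471  0.34372402 -3.53076337] [-0.07561636  0.03795523  0.07314501] 17.776549700531277
```

View pics/v3.png

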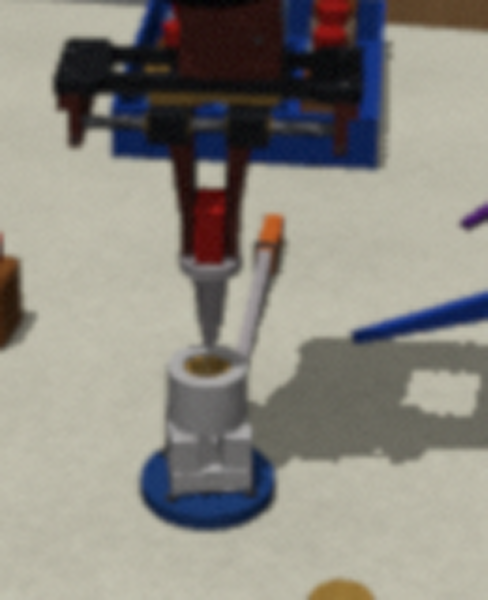

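View pics/t2.png

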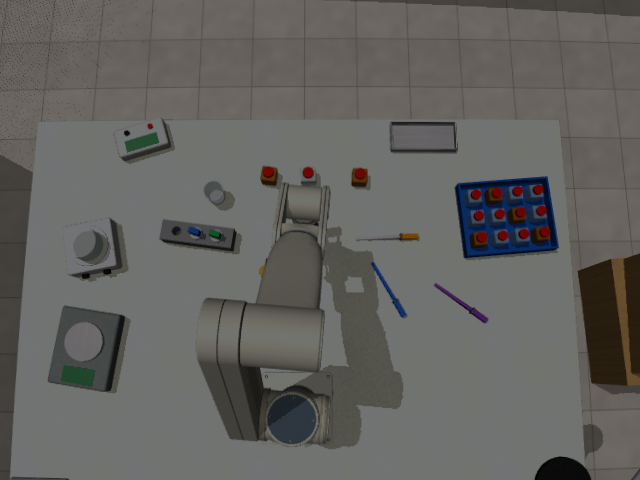

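```bash
cat > m2.py <<'E'
from fit import *
s=load('s2.png');s0=load('side0.png')
red=lambda b,g,r:((r-(b+g)/2)/(r+1)-.25)/.5*(r>12)
roi=(288,195,306,224)
P=box(-17,17,-9,9,10,48)
k=4
im=cv2.resize(s['pixels'][190:300,265:335],None,fx=7,fy=7,interpolation=cv2.INTER_CUBIC)[:,:]
def dr(P,col,closed=True):
    q=np.array([proj(s,p) for p in P]);q=(q+.5-[265,190])*7-.5
    cv2.polylines(im,[np.round(q).astype(np.int32)],closed,col,1)
G=(527.3,-33.0);zg=170.7;yaw=0.114+np.pi/2
import sys
sx,sy,syaw=[float(a) for a in sys.argv[1:4]]
for z in(10,48): dr(place(np.array([(17,9,z),(17,-9,z),(-17,-9,z),(-17,9,z)],float),*G,yaw,zg),(255,255,0))
for r,z in((20,0),(20,10),(12,0),(8,-40),(6,-42),(6,-50)): dr(place(cyl(r,z,z)[:48],*G,0,zg),(255,255,0))
for r,z in((26,100),(15.5,100),(26,60),(45,14),(45,0)): dr(place(cyl(r,z,z)[:48],sx,sy,0),(0,255,0))
for z in(18,60): dr(place(np.array([(26,26,z),(26,-26,z),(-26,-26,z),(-26,26,z)],float),sx,sy,syaw),(0,255,0))
dr(place(np.array([(26,7,34),(26,7,60),(26,-7,60),(26,-7,34)],float),sx,sy,syaw),(0,0,255))
cv2.imwrite('pics/v4.png',cv2.resize(im,None,fx=1,fy=1)[:600] if 0 else im[:,:])
E
python3 m2.py 528.5 -34.5 1.79; python3 -c "
import cv2;i=cv2.imread('pics/v4.png');print(i.shape);cv2.imwrite('pics/v4a.png',i[170:770])"
```

```text
(770, 490, 3)
```

View pics/v4a.png

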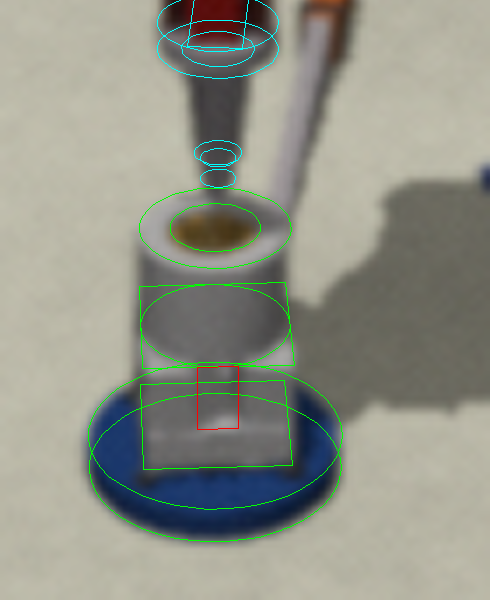

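Run:
```python
import cv2,numpy as np
from h import *
s=load('s2.png')
im=cv2.resize(s['pixels'][205:295,270:325],None,fx=10,fy=10,interpolation=cv2.INTER_CUBIC)
ov=cv2.imread('pics/v4.png');ov=cv2.resize(ov[15*7:105*7,5*7:60*7],(550,900))
cv2.imwrite('pics/v5.png',cv2.resize(np.hstack([im[:450],ov[:450]]),(800,327)));cv2.imwrite('pics/v6.png',cv2.resize(np.hstack([im[450:],ov[450:]]),(800,327)))
```

View pics/v5.png

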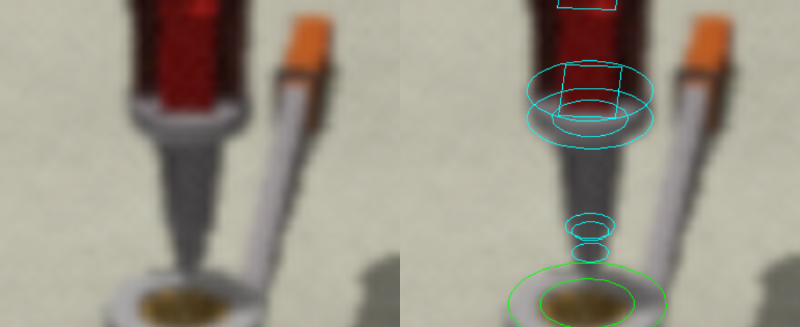

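View pics/v6.png

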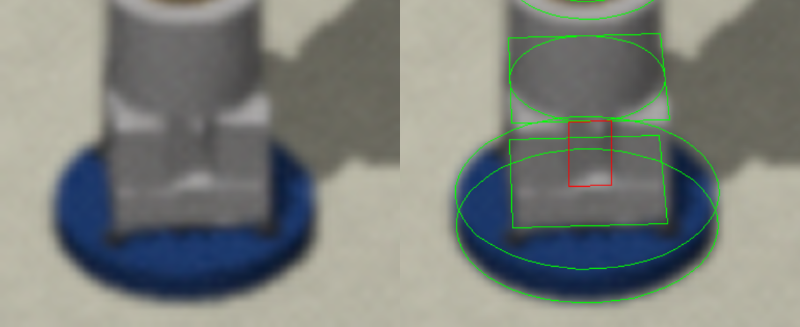

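```bash
python3 -m creep '[{"tx":1.3,"ty":-1.5,"tz":0,"rx":0,"ry":0,"rz":0,"fingers":255},{"tx":1.3,"ty":-1.5,"tz":-12,"rx":0,"ry":0,"rz":0,"fingers":255},{"tx":1.3,"ty":-1.5,"tz":-30,"rx":0,"ry":0,"rz":0,"fingers":255},{"tx":1.3,"ty":-1.5,"tz":-48,"rx":0,"ry":0,"rz":0,"fingers":255},{"tx":1.3,"ty":-1.5,"tz":-60,"rx":0,"ry":0,"rz":0,"fingers":255},{"tx":1.3,"ty":-1.5,"tz":-60,"rx":0,"ry":0,"rz":0,"fingers":255},{"tx":1.3,"ty":-1.5,"tz":-60,"rx":0,"ry":0,"rz":0,"fingers":255}]'
python3 - <<'E'
from h import *
o=ctrl.get_obs();print(o['t'],o['ee_pos'],o['ft_force'],o['moment'],o['width'])
s=snap('side','s3.png')
cv2.imwrite('pics/v7.png',cv2.resize(s['pixels'][205:295,270:325],None,fx=6.5,fy=6.5,interpolation=cv2.INTER_CUBIC))
E
```

```text
t: 5.78
ee_pos: [528.8, -34.1, 129.6]
orientation: [-1.26, 1.125, -1.124]
ft_force: [2.0, 5.0, -4.9]
width: 18.1
5.775 [528.81781925 -34.11865079 129.55039969] [ 2.01247301  4.95986447 -4.93884985] [ 0.9605519  -0.52495737 -0.03033233] 18.062109701387378
```

View pics/v7.png

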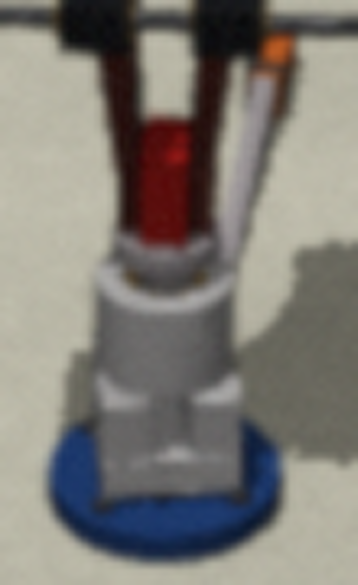

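```bash
python3 -m creep '[{"tx":0.5,"ty":1,"tz":0,"rx":0,"ry":0,"rz":0,"fingers":255},{"tx":0.5,"ty":1.5,"tz":0,"rx":0,"ry":0,"rz":0,"fingers":255},{"tx":0.5,"ty":1.5,"tz":0,"rx":0,"ry":0,"rz":0,"fingers":255}]'
```

```text
t: 6.2
ee_pos: [528.9, -33.5, 130.2]
orientation: [-1.261, 1.125, -1.125]
ft_force: [0.7, -1.2, -2.8]
width: 17.6
```

```bash
python3 -m creep '[{"tx":0.3,"ty":-0.3,"tz":-1,"rx":0,"ry":0,"rz":0.12,"fingers":255},{"tx":0.3,"ty":-0.3,"tz":-2,"rx":0,"ry":0,"rz":0.25,"fingers":255},{"tx":0.3,"ty":-0.3,"tz":-2.5,"rx":0,"ry":0,"rz":0.12,"fingers":255},{"tx":0.3,"ty":-0.3,"tz":-3,"rx":0,"ry":0,"rz":0,"fingers":255},{"tx":0.3,"ty":-0.3,"tz":-3.3,"rx":0,"ry":0,"rz":-0.12,"fingers":255},{"tx":0.3,"ty":-0.3,"tz":-3.6,"rx":0,"ry":0,"rz":-0.25,"fingers":255},{"tx":0.3,"ty":-0.3,"tz":-3.9,"rx":0,"ry":0,"rz":-0.12,"fingers":255},{"tx":0.3,"ty":-0.3,"tz":-4.2,"rx":0,"ry":0,"rz":0,"fingers":255}]'
python3 -c "
from h import *
o=ctrl.get_obs();print(o['width'],o['ee_pos'],o['moment'],o['ft_force'])"
```

```text
t: 7.2
ee_pos: [529.2, -33.5, 126.1]
orientation: [-1.262, 1.122, -1.122]
ft_force: [0.7, 1.9, -2.1]
width: 18.4
18.39447141928071 [529.23080703 -33.48720917 126.06089305] [0.39525523 0.01966251 0.01566674] [ 0.71709026  1.90107839 -2.08052291]
```

```bash
python3 -m creep '[{"tx":0,"ty":0.4,"tz":-0.25,"rx":0,"ry":0,"rz":0.12,"fingers":255},{"tx":0,"ty":0.4,"tz":-0.5,"rx":0,"ry":0,"rz":0.25,"fingers":255},{"tx":0,"ty":0.4,"tz":-0.75,"rx":0,"ry":0,"rz":0.12,"fingers":255},{"tx":0,"ty":0.4,"tz":-1,"rx":0,"ry":0,"rz":0,"fingers":255},{"tx":0,"ty":0.4,"tz":-1.25,"rx":0,"ry":0,"rz":-0.12,"fingers":255},{"tx":0,"ty":0.4,"tz":-1.5,"rx":0,"ry":0,"rz":-0.25,"fingers":255},{"tx":0,"ty":0.4,"tz":-1.75,"rx":0,"ry":0,"rz":-0.12,"fingers":255},{"tx":0,"ty":0.4,"tz":-2,"rx":0,"ry":0,"rz":0,"fingers":255}]'
python3 -c "
from h import *
o=ctrl.get_obs();print(o['width'],o['ee_pos'],o['moment'],o['ft_force'])"
```

```text
t: 8.2
ee_pos: [529.3, -33.3, 124.2]
orientation: [-1.263, 1.122, -1.122]
ft_force: [-0.2, 1.0, -1.2]
width: 17.5
17.500916295770416 [529.28262835 -33.3412421  124.21639751] [ 0.12502433  0.06264547 -0.06010601] [-0.1892189   1.01819023 -1.2189723 ]
```

```bash
python3 -m creep '[{"tx":0,"ty":0.2,"tz":-0.25,"rx":0,"ry":0,"rz":0.12,"fingers":255},{"tx":0,"ty":0.2,"tz":-0.5,"rx":0,"ry":0,"rz":0.25,"fingers":255},{"tx":0,"ty":0.2,"tz":-0.75,"rx":0,"ry":0,"rz":0.12,"fingers":255},{"tx":0,"ty":0.2,"tz":-1,"rx":0,"ry":0,"rz":0,"fingers":255},{"tx":0,"ty":0.2,"tz":-1.25,"rx":0,"ry":0,"rz":-0.12,"fingers":255},{"tx":0,"ty":0.2,"tz":-1.5,"rx":0,"ry":0,"rz":-0.25,"fingers":255}]'
python3 -c "
from h import *
o=ctrl.get_obs();print(o['width'],o['ee_pos'],o['moment'],o['ft_force'])"
```

```text
t: 8.95
ee_pos: [528.9, -33.3, 122.8]
orientation: [-1.141, 1.312, -1.311]
ft_force: [-3.4, 0.1, 1.3]
width: 17.8
17.82929259667126 [528.92907839 -33.28195618 122.80609323] [0.00631427 0.43147496 0.05905879] [-3.36424871  0.13085657  1.26263941]
```

```bash
python3 -m creep '[{"tx":-0.2,"ty":0,"tz":-0.25,"rx":0,"ry":0,"rz":0.12,"fingers":255},{"tx":-0.2,"ty":0,"tz":-0.5,"rx":0,"ry":0,"rz":0.25,"fingers":255},{"tx":-0.2,"ty":0,"tz":-0.75,"rx":0,"ry":0,"rz":0.37,"fingers":255},{"tx":-0.2,"ty":0,"tz":-1,"rx":0,"ry":0,"rz":0.5,"fingers":255},{"tx":-0.2,"ty":0,"tz":-1.25,"rx":0,"ry":0,"rz":0.37,"fingers":255},{"tx":-0.2,"ty":0,"tz":-1.5,"rx":0,"ry":0,"rz":0.25,"fingers":255}]'
python3 -c "
from h import *
o=ctrl.get_obs();print(o['width'],o['ee_pos'],o['moment'],o['ft_force'])"
```

```text
t: 9.7
ee_pos: [529.3, -33.3, 121.6]
orientation: [-1.259, 1.127, -1.128]
ft_force: [-1.4, 0.3, 3.2]
width: 18.1
18.1147199922581 [529.28971639 -33.3105176  121.6036251 ] [0.00211487 0.27609356 0.19795804] [-1.40653025  0.33674966  3.20924488]
```

```bash
python3 -m creep '[{"tx":-0.1,"ty":0,"tz":-0.25,"rx":0,"ry":0,"rz":-0.12,"fingers":255},{"tx":-0.1,"ty":0,"tz":-0.5,"rx":0,"ry":0,"rz":-0.25,"fingers":255},{"tx":-0.1,"ty":0,"tz":-0.75,"rx":0,"ry":0,"rz":-0.12,"fingers":255},{"tx":-0.1,"ty":0,"tz":-1,"rx":0,"ry":0,"rz":0,"fingers":255}]'
python3 -c "
from h import *
o=ctrl.get_obs();print(o['width'],o['ee_pos'],o['moment'],o['ft_force'])"
```

```text
t: 10.2
ee_pos: [529.3, -33.3, 120.7]
orientation: [-1.262, 1.121, -1.123]
ft_force: [-1.2, 1.0, 3.0]
width: 17.5
17.48331495707769 [529.30445439 -33.32148196 120.70570608] [ 0.00120298  0.24329023 -0.14483362] [-1.15808839  1.01776749  3.02784557]
```

```bash
python3 -m creep '[{"tx":0,"ty":0,"tz":-0.25,"rx":0,"ry":0,"rz":0.12,"fingers":255},{"tx":0,"ty":0,"tz":-0.5,"rx":0,"ry":0,"rz":0.25,"fingers":255},{"tx":0,"ty":0,"tz":-0.75,"rx":0,"ry":0,"rz":0.12,"fingers":255},{"tx":0,"ty":0,"tz":-1,"rx":0,"ry":0,"rz":0,"fingers":255}]'
python3 -c "
from h import *
o=ctrl.get_obs();print(o['width'],o['ee_pos'],o['moment'],o['ft_force'])"
```

```text
t: 10.7
ee_pos: [529.3, -33.3, 119.8]
orientation: [-1.259, 1.127, -1.128]
ft_force: [-2.4, -1.0, 6.4]
width: 17.8
17.762164865659695 [529.31939764 -33.31921513 119.84545005] [-0.07724181  0.42326212  0.23539219] [-2.44421828 -0.9984415   6.43059264]
```

```bash
python3 -m creep '[{"tx":0,"ty":0,"tz":-0.2,"rx":0,"ry":0,"rz":-0.12,"fingers":255},{"tx":0,"ty":0,"tz":-0.4,"rx":0,"ry":0,"rz":-0.25,"fingers":255},{"tx":0,"ty":0,"tz":-0.5,"rx":0,"ry":0,"rz":-0.12,"fingers":255},{"tx":0,"ty":0,"tz":-0.6,"rx":0,"ry":0,"rz":0,"fingers":255}]'
python3 -c "
from h import *
o=ctrl.get_obs();print(o['width'],o['ee_pos'],o['moment'],o['ft_force'])"
```

```text
t: 11.2
ee_pos: [529.3, -33.3, 119.2]
orientation: [-1.262, 1.122, -1.123]
ft_force: [-0.5, 1.0, 5.4]
width: 17.8
17.75978962193555 [529.31561542 -33.2874198  119.23114131] [-0.07372423  0.33462333  0.05581989] [-0.53933136  0.95964483  5.42721497]
```

```bash
python3 -m creep '[{"tx":0,"ty":0,"tz":-0.15,"rx":0,"ry":0,"rz":0.12,"fingers":255},{"tx":0,"ty":0,"tz":-0.3,"rx":0,"ry":0,"rz":0.25,"fingers":255},{"tx":0,"ty":0,"tz":-0.4,"rx":0,"ry":0,"rz":0.12,"fingers":255}]'
python3 -c "
from h import *
o=ctrl.get_obs();print(o['width'],o['ee_pos'],o['moment'],o['ft_force'])"
```

```text
t: 11.58
ee_pos: [529.5, -33.2, 119.0]
orientation: [-1.31, 1.034, -1.036]
ft_force: [-1.9, 0.3, 6.4]
width: 17.9
17.932570894904394 [529.54057286 -33.24666581 119.03781224] [0.10603623 0.43758217 0.24700459] [-1.89985667  0.28374237  6.44466762]
```

```bash
python3 -m creep '[{"tx":0,"ty":0,"tz":-0.1,"rx":0,"ry":0,"rz":-0.12,"fingers":255},{"tx":0,"ty":0,"tz":-0.25,"rx":0,"ry":0,"rz":-0.25,"fingers":255},{"tx":0,"ty":0,"tz":-0.35,"rx":0,"ry":0,"rz":-0.12,"fingers":255}]'
python3 -c "
from h import *
o=ctrl.get_obs();print(o['width'],o['ee_pos'],o['moment'],o['ft_force'])"
```

```text
t: 11.95
ee_pos: [529.4, -33.3, 118.8]
orientation: [-1.261, 1.124, -1.125]
ft_force: [-2.4, 0.3, 8.2]
width: 17.6
17.61769599143398 [529.35457008 -33.28815849 118.82452714] [0.0182694  0.51340555 0.05431989] [-2.40521585  0.30670649  8.18128869]
```

```bash
python3 -m creep '[{"tx":0,"ty":0,"tz":-0.15,"rx":0,"ry":0,"rz":-0.1,"fingers":255},{"tx":0,"ty":0,"tz":-0.25,"rx":0,"ry":0,"rz":0,"fingers":255},{"tx":0,"ty":0,"tz":-0.25,"rx":0,"ry":0,"rz":0,"fingers":255}]'
python3 - <<'E'
from h import *
o=ctrl.get_obs();print(o['t'],o['ee_pos'],o['ft_force'],o['moment'],o['width'])
s=snap('side','s4.png')
cv2.imwrite('pics/v8.png',cv2.resize(s['pixels'][205:295,270:325],None,fx=6.5,fy=6.5,interpolation=cv2.INTER_CUBIC))
E
```

```text
t: 12.32
ee_pos: [529.4, -33.3, 118.7]
orientation: [-1.262, 1.123, -1.124]
ft_force: [-2.9, 1.1, 10.0]
width: 17.7
12.325 [529.35346591 -33.32529373 118.71138256] [-2.90738036  1.12836686 10.03792068] [0.06179912 0.54231616 0.37819854] 17.70292245226091
```

View pics/v8.png

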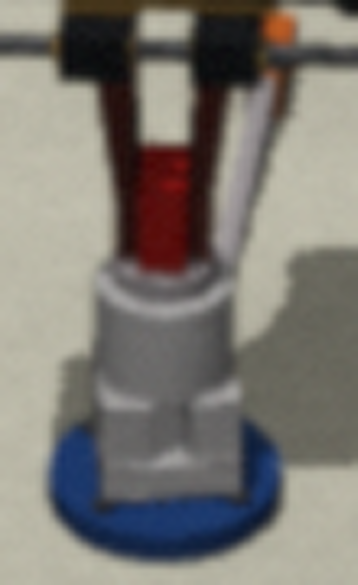

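```bash
python3 -m creep '[{"tx":0.1,"ty":0,"tz":-0.05,"rx":0,"ry":0,"rz":0,"fingers":255},{"tx":0.1,"ty":0,"tz":-0.05,"rx":0,"ry":0,"rz":0,"fingers":255},{"tx":0.1,"ty":0,"tz":-0.05,"rx":0,"ry":0,"rz":0,"fingers":255},{"tx":0.1,"ty":0,"tz":-0.05,"rx":0,"ry":0,"rz":0,"fingers":255}]'
python3 -c "
from h import *
o=ctrl.get_obs();print(o['width'],o['ee_pos'],o['moment'],o['ft_force'])"
```

```text
t: 12.88
ee_pos: [529.3, -33.3, 118.6]
orientation: [-1.261, 1.123, -1.125]
ft_force: [-3.5, 0.5, 10.2]
width: 17.9
17.87581173285854 [529.29966428 -33.30855655 118.64594132] [0.02502666 0.77536711 0.39709922] [-3.47646237  0.45468377 10.18276786]
```

```bash
python3 -m creep '[{"tx":-0.2,"ty":0,"tz":0.4,"rx":0,"ry":0,"rz":-0.02,"fingers":255},{"tx":-0.3,"ty":0,"tz":0.8,"rx":0,"ry":0,"rz":-0.03,"fingers":255},{"tx":-0.3,"ty":0,"tz":1.1,"rx":0,"ry":0,"rz":-0.03,"fingers":255},{"tx":-0.3,"ty":0,"tz":1.1,"rx":0,"ry":0,"rz":-0.03,"fingers":255}]'
python3 -c "
from h import *
o=ctrl.get_obs();print(o['width'],o['ee_pos'],o['moment'],o['ft_force'])"
```

```text
t: 13.38
ee_pos: [529.2, -33.3, 119.1]
orientation: [-1.248, 1.146, -1.147]
ft_force: [-1.2, -0.9, 6.2]
width: 17.5
17.51734235788532 [529.23084004 -33.29149387 119.07491637] [-0.11691813  0.27597289  0.30683652] [-1.23581342 -0.91461852  6.19403743]
```

```bash
python3 -m creep '[{"tx":-0.1,"ty":0,"tz":0.5,"rx":0,"ry":0,"rz":-0.02,"fingers":255},{"tx":-0.1,"ty":0,"tz":0.9,"rx":0,"ry":0,"rz":-0.03,"fingers":255},{"tx":-0.1,"ty":0,"tz":0.9,"rx":0,"ry":0,"rz":-0.03,"fingers":0},{"tx":-0.1,"ty":0,"tz":0.9,"rx":0,"ry":0,"rz":-0.03,"fingers":0},{"tx":-0.1,"ty":0,"tz":0.9,"rx":0,"ry":0,"rz":-0.03,"fingers":0},{"tx":-0.1,"ty":0,"tz":0.9,"rx":0,"ry":0,"rz":-0.03,"fingers":0},{"tx":-0.1,"ty":0,"tz":20,"rx":0,"ry":0,"rz":-0.03,"fingers":0},{"tx":-0.1,"ty":0,"tz":60,"rx":0,"ry":0,"rz":-0.03,"fingers":0},{"tx":-0.1,"ty":0,"tz":90,"rx":0,"ry":0,"rz":-0.03,"fingers":0},{"tx":-0.1,"ty":0,"tz":90,"rx":0,"ry":0,"rz":-0.03,"fingers":0}]'
python3 - <<'E'
from h import *
o=ctrl.get_obs();R=cv2.Rodrigues(o['orientation'])[0];print(o['t'],o['ee_pos'],o['ft_force'],np.arctan2(R[1,2],R[0,2]),o['width'])
s=snap('side','s5.png')
cv2.imwrite('pics/v9.png',cv2.resize(s['pixels'][195:295,265:325],None,fx=6,fy=6,interpolation=cv2.INTER_CUBIC))
E
```

```text
t: 14.62
ee_pos: [530.2, -33.2, 210.6]
orientation: [-1.231, 1.166, -1.172]
ft_force: [0.9, 0.7, -0.0]
width: 87.8
14.625 [530.21333699 -33.16237908 210.59144626] [ 0.94284213  0.72343388 -0.041595  ] 0.05401114409868135 87.80742908399642
```

View pics/v9.png

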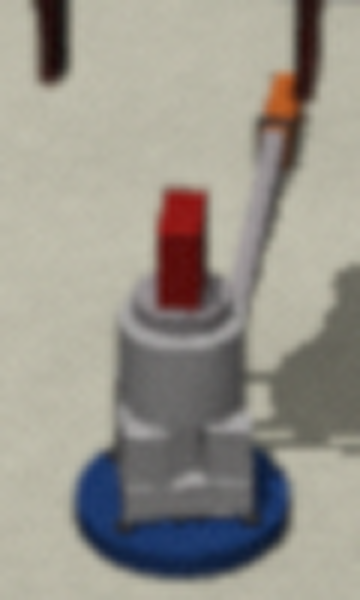

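```bash
cat > m3.py <<'E'
from fit import *
import sys
T=load('top0.png');s=load('side0.png')
a=[float(x) for x in sys.argv[1:]]
sx,sy,syaw,dx,dy,dyaw,bx,by=a
def ov(d,crop,k,fn,off,g=1):
    u0,v0,u1,v1=crop;im0=np.clip(cv2.resize(d['pixels'][v0:v1,u0:u1],None,fx=k,fy=k,interpolation=cv2.INTER_CUBIC)*g,0,255).astype('uint8');im=im0.copy()
    def dr(P,col):
        q=np.array([proj(d,p+np.array([off[0],off[1],0])) for p in P]);q=(q+.5-[u0,v0])*k-.5
        cv2.polylines(im,[np.round(q).astype(np.int32)],True,col,1)
    for r,z in((26,100),(15.5,100),(45,14)): dr(place(cyl(r,z,z)[:48],sx,sy,0),(0,255,0))
    for z in(18,60): dr(place(np.array([(26,26,z),(26,-26,z),(-26,-26,z),(-26,26,z)],float),sx,sy,syaw),(0,255,0))
    for e in(26,-26): dr(place(np.array([(e,7,34),(e,7,60),(e,-7,60),(e,-7,34)],float),sx,sy,syaw),(0,0,255))
    for P in ([(170,-5,0),(170,5,0),(30,5,0),(30,-5,0)],[(170,-5,7),(170,5,7),(30,5,24.5),(30,-5,24.5)],[(-30,-8,0),(30,-8,0),(30,8,0),(-30,8,0)],[(-30,-8,26),(30,-8,26),(30,8,26),(-30,8,26)]): dr(place(np.array(P,float),dx,dy,dyaw),(0,255,0))
    cv2.imwrite('pics/'+fn,np.vstack([im0,im]) if im.shape[1]>im.shape[0] else np.hstack([im0,im]))
ov(T,(285,220,425,262),5.7,'w1.png',(bx,by),1.7)
ov(s,(275,200,325,255),8,'w2.png',(0,0))
ov(s,(270,235,325,295),7,'w3.png',(0,0))
E
python3 m3.py 529.3 -33.5 1.79 538.5 -363 1.63 -3.5 0
```

```text
(no output)
```

View pics/w1.png

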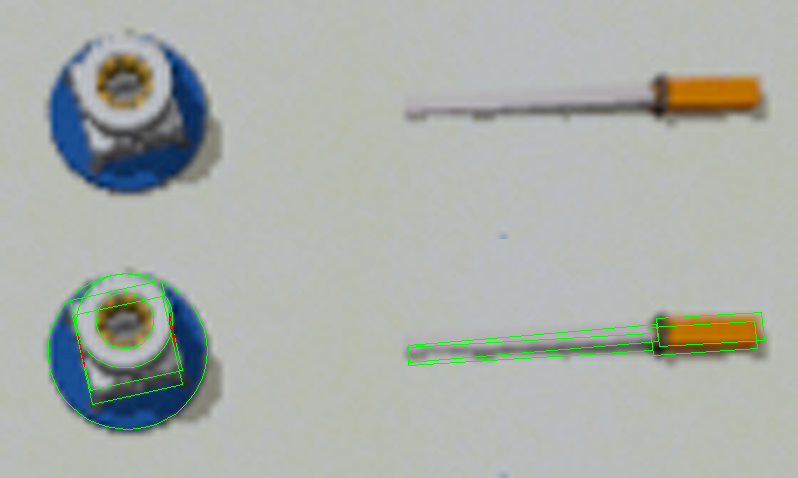

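View pics/w2.png

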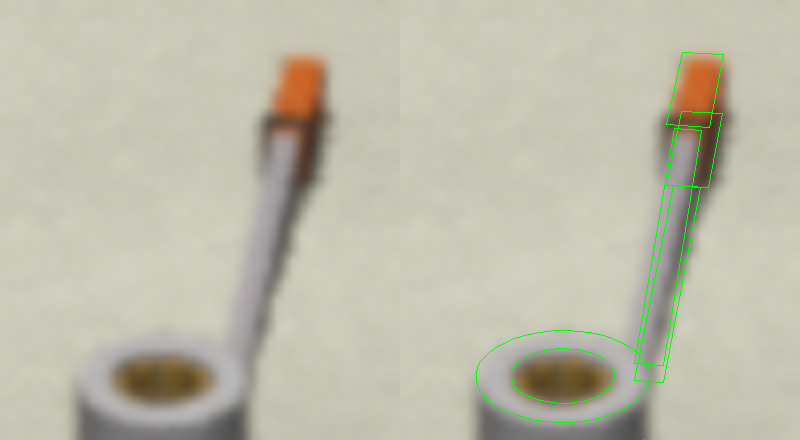

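View pics/w3.png

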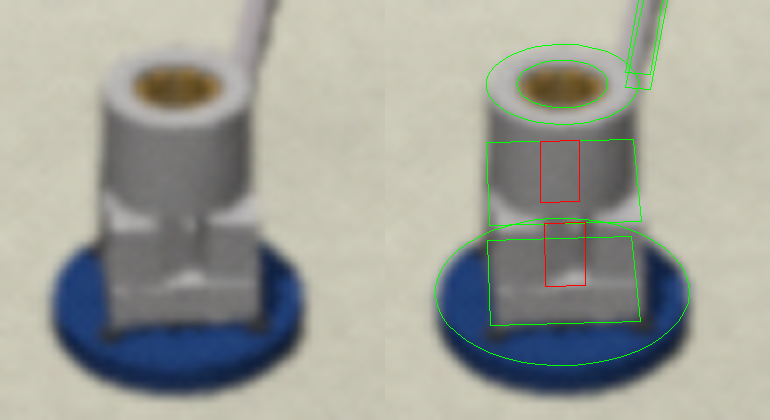

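```bash
cat > m4.py <<'E'
from fit import *
import sys
T=load('top0.png');s=load('side0.png')
def one(d,crop,k,yaw,off,g):
    u0,v0,u1,v1=crop;im=np.clip(cv2.resize(d['pixels'][v0:v1,u0:u1],None,fx=k,fy=k,interpolation=cv2.INTER_LANCZOS4)*g,0,255).astype('uint8')
    if yaw is None: return im
    def dr(P,col):
        q=np.array([proj(d,p+np.array([off[0],off[1],0])) for p in P]);q=(q+.5-[u0,v0])*k-.5
        cv2.polylines(im,[np.round(q).astype(np.int32)],True,col,1)
    for z in(14,34,60): dr(place(np.array([(26,26,z),(26,-26,z),(-26,-26,z),(-26,26,z)],float),529.3,-33.5,yaw),(0,255,0))
    dr(place(np.array([(26,7,34),(26,7,60),(26,-7,60),(26,-7,34)],float),529.3,-33.5,yaw),(0,0,255))
    return im
c=(292,222,324,258)
cv2.imwrite('pics/x1.png',np.hstack([one(T,c,8,y,(-3.5,0),1.8) for y in(None,1.78,1.84)]))
c=(278,255,318,290)
cv2.imwrite('pics/x2.png',np.vstack([np.hstack([one(s,c,10,y,(0,0),1.1) for y in r]) for r in((None,1.74),)]+[np.hstack([one(s,c,10,y,(0,0),1.1) for y in r]) for r in((1.79,1.84),)])[:,:])
E
python3 m4.py; python3 -c "
import cv2;i=cv2.imread('pics/x2.png');print(i.shape);cv2.imwrite('pics/x2.png',cv2.resize(i,(686,600)))"
```

```text
(700, 800, 3)
```

View pics/x1.png

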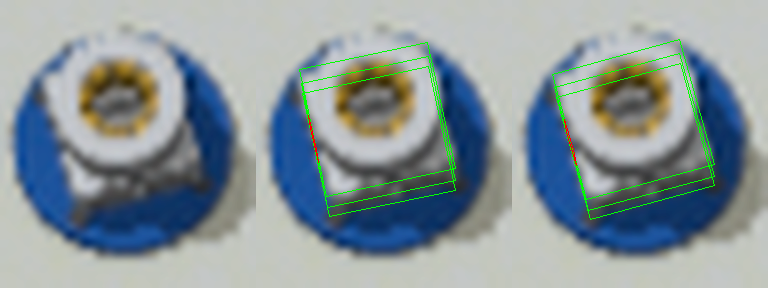

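View pics/x2.png

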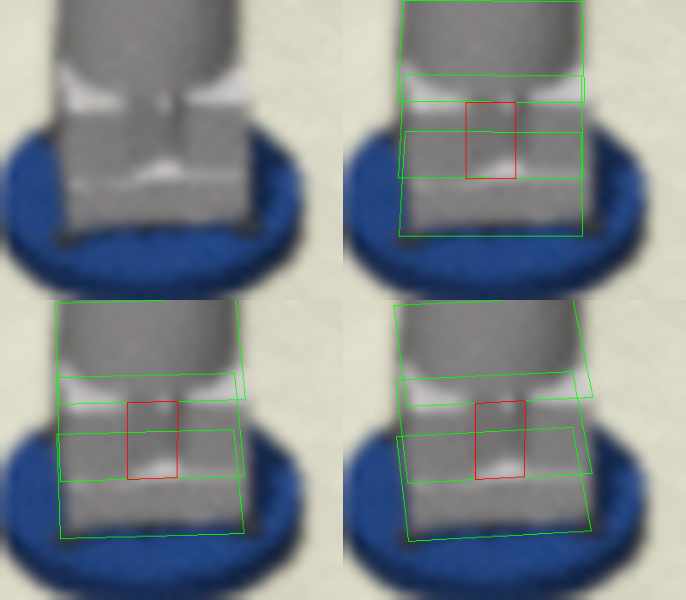

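```bash
python3 -m creep '[{"tx":0,"ty":-50,"tz":0,"rx":0,"ry":0,"rz":-0.01,"fingers":0},{"tx":2,"ty":-105,"tz":0,"rx":0,"ry":0,"rz":-0.01,"fingers":0},{"tx":4,"ty":-165,"tz":0,"rx":0,"ry":0,"rz":-0.01,"fingers":0},{"tx":6,"ty":-225,"tz":-30,"rx":0,"ry":0,"rz":-0.01,"fingers":0},{"tx":8,"ty":-285,"tz":-75,"rx":0,"ry":0,"rz":-0.01,"fingers":0},{"tx":10,"ty":-337,"tz":-110,"rx":0,"ry":0,"rz":-0.01,"fingers":0},{"tx":10,"ty":-337,"tz":-140,"rx":0,"ry":0,"rz":-0.01,"fingers":0},{"tx":10,"ty":-337,"tz":-140,"rx":0,"ry":0,"rz":-0.01,"fingers":0},{"tx":10,"ty":-337,"tz":-140,"rx":0,"ry":0,"rz":-0.01,"fingers":0}]'
python3 - <<'E'
from h import *
o=ctrl.get_obs();R=cv2.Rodrigues(o['orientation'])[0];print(o['t'],o['ee_pos'],o['ft_force'],np.arctan2(R[1,2],R[0,2]),o['width'],o['qpos'])
s=snap('side','s6.png')
k=7;u0,v0=275,170
im=cv2.resize(s['pixels'][v0:v0+80,u0:u0+70],None,fx=k,fy=k,interpolation=cv2.INTER_CUBIC)
for a in(-43.8,43.8):
  for b in(-10,10):
    q=(proj(s,o['ee_pos']+R@np.array([b,8,a]))+.5-[u0,v0])*k-.5;cv2.circle(im,tuple(int(x) for x in q),3,(0,255,0),-1)
cv2.imwrite('pics/y1.png',im)
E
```

```text
t: 15.8
ee_pos: [538.6, -369.2, 68.4]
orientation: [-1.23, 1.177, -1.175]
ft_force: [-0.4, 1.3, 0.5]
width: 87.6
15.8 [ 538.57105996 -369.1968303    68.40188386] [-0.37610668  1.299129    0.46689299] 0.044317767114197944 87.5666298384448 [-6.19235276e-01  6.66725704e-01  1.64627546e+00  2.16244474e-04
  8.29756373e-01 -6.63698767e-01]
```

View pics/y1.png

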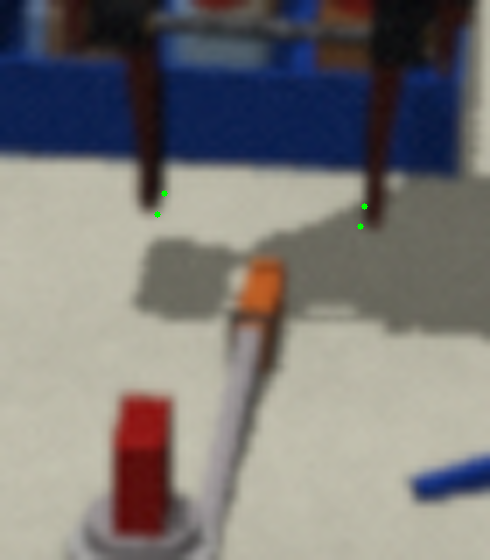

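```bash
python3 -m creep '[{"tx":0,"ty":-0.5,"tz":-25,"rx":0,"ry":0,"rz":0,"fingers":0},{"tx":0,"ty":-0.5,"tz":-48,"rx":0,"ry":0,"rz":0,"fingers":60},{"tx":0,"ty":-0.5,"tz":-57.5,"rx":0,"ry":0,"rz":0,"fingers":130},{"tx":0,"ty":-0.5,"tz":-57.5,"rx":0,"ry":0,"rz":0,"fingers":255},{"tx":0,"ty":-0.5,"tz":-57.5,"rx":0,"ry":0,"rz":0,"fingers":255},{"tx":0,"ty":-0.5,"tz":-57.5,"rx":0,"ry":0,"rz":0,"fingers":255},{"tx":0,"ty":-0.5,"tz":-57.5,"rx":0,"ry":0,"rz":0,"fingers":255},{"tx":0,"ty":-0.5,"tz":-57.5,"rx":0,"ry":0,"rz":0,"fingers":255},{"tx":0,"ty":-0.5,"tz":-57.5,"rx":0,"ry":0,"rz":0,"fingers":255},{"tx":0,"ty":-0.5,"tz":-57.5,"rx":0,"ry":0,"rz":0,"fingers":255}]'
python3 -c "
from h import *
o=ctrl.get_obs();print(o['width'],o['ee_pos'],o['moment'],o['ft_force'])"
```

```text
t: 17.1
ee_pos: [538.7, -370.6, 11.1]
orientation: [-1.23, 1.177, -1.177]
ft_force: [0.1, 0.8, 1.8]
width: 15.8
15.78901308812139 [ 538.74223403 -370.62008499   11.06003774] [-0.03276145  0.15254545  0.0034122 ] [0.09104604 0.80560659 1.81595514]
```

```bash
python3 -m creep '[{"tx":0,"ty":0,"tz":12,"rx":0,"ry":0,"rz":0,"fingers":255},{"tx":0,"ty":0,"tz":36,"rx":0,"ry":0,"rz":0,"fingers":255},{"tx":15,"ty":35,"tz":36,"rx":0,"ry":0,"rz":0.1,"fingers":255},{"tx":35,"ty":75,"tz":36,"rx":0,"ry":0,"rz":0.186,"fingers":255},{"tx":44.8,"ty":105,"tz":36,"rx":0,"ry":0,"rz":0.186,"fingers":255},{"tx":44.8,"ty":105,"tz":36,"rx":0,"ry":0,"rz":0.186,"fingers":255},{"tx":44.8,"ty":105,"tz":36,"rx":0,"ry":0,"rz":0.186,"fingers":255}]'
cat > m5.py <<'E'
from fit import *
import sys
fn=sys.argv[1];off=float(sys.argv[2]);uz=float(sys.argv[3])
o=ctrl.get_obs();R=cv2.Rodrigues(o['orientation'])[0];jy=np.arctan2(R[1,2],R[0,2]);print(o['t'],o['ee_pos'],o['ft_force'],o['moment'],jy,o['width'])
s=snap('side',fn+'.png');t=snap('top',fn+'t.png')
yaw=jy+np.pi/2;d=np.array([np.cos(yaw),np.sin(yaw)])
org=o['ee_pos'][:2]+off*d; zz=o['ee_pos'][2]-uz
A=np.array([529.3,-33.3]);ds=np.array([np.cos(1.8),np.sin(1.8)]);r=org+170*d-A
print('nose along/lat',r@ds,r@np.array([-ds[1],ds[0]]),'z',zz)
def ov(dd,crop,k,g,f,b):
    u0,v0,u1,v1=crop;im0=np.clip(cv2.resize(dd['pixels'][v0:v1,u0:u1],None,fx=k,fy=k,interpolation=cv2.INTER_CUBIC)*g,0,255).astype('uint8');im=im0.copy()
    for P in ([(170,-5,0),(170,5,0),(30,5,0),(30,-5,0)],[(170,-5,7),(170,5,7),(30,5,24.5),(30,-5,24.5)],[(-30,-8,26),(30,-8,26),(30,8,26),(-30,8,26)]):
        q=np.array([proj(dd,p+np.array([b,0,0])) for p in place(np.array(P,float),*org,yaw,zz)]);q=(q+.5-[u0,v0])*k-.5
        cv2.polylines(im,[np.round(q).astype(np.int32)],True,(0,255,0),1)
    cv2.imwrite('pics/'+f,np.hstack([im0,im]) if im.shape[0]>im.shape[1] else np.vstack([im0,im]))
ov(s,(265,190,325,290),6,1,fn+'a.png',0)
ov(t,(285,205,425,262),5,1.7,fn+'b.png',-3.5)
E
python3 m5.py d1 8.6 11.1
```

```text
t: 17.98
ee_pos: [583.5, -266.0, 47.2]
orientation: [-1.31, 1.038, -1.038]
ft_force: [0.1, -0.0, -2.9]
width: 15.8
17.975 [ 583.54244144 -265.95175855   47.23272272] [ 0.13063471 -0.03111746 -2.91106426] [-0.22536567 -0.00620734 -0.00295897] 0.23035779732303807 15.791006703339459
nose along/lat -60.29147914466039 0.2412203071002625 z 36.13272271926106
```

View pics/d1a.png

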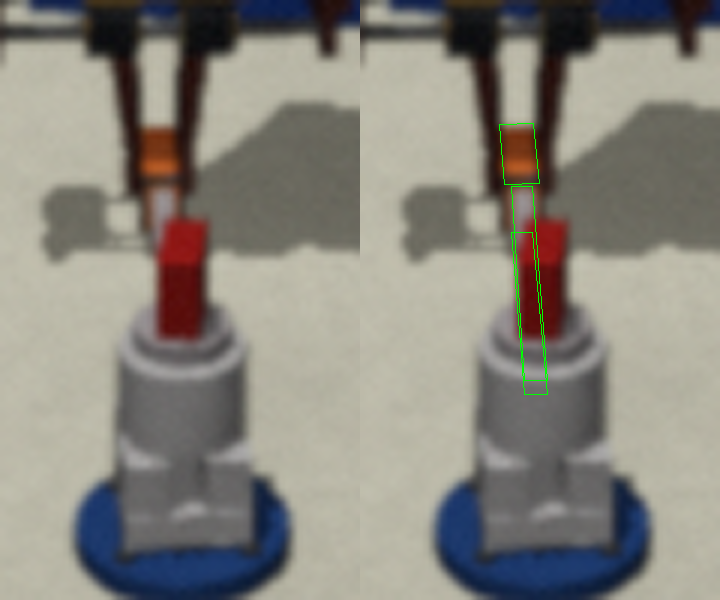

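View pics/d1b.png

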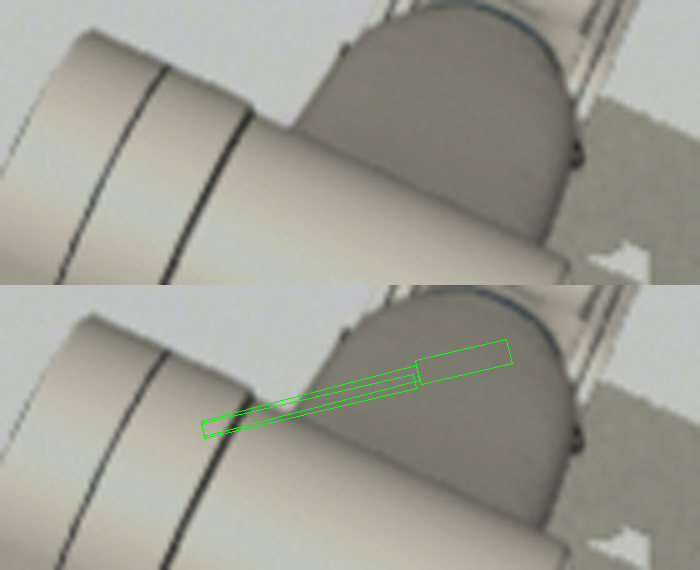

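```bash
python3 -m creep '[{"tx":0,"ty":0,"tz":5,"rx":0,"ry":0,"rz":0,"fingers":255},{"tx":-3.4,"ty":14.6,"tz":5,"rx":0,"ry":0,"rz":0,"fingers":255},{"tx":-6.1,"ty":26.3,"tz":5,"rx":0,"ry":0,"rz":0,"fingers":255},{"tx":-7.5,"ty":32.1,"tz":5,"rx":0,"ry":0,"rz":0,"fingers":255},{"tx":-9,"ty":38.5,"tz":5,"rx":0,"ry":0,"rz":0,"fingers":255},{"tx":-9.5,"ty":41,"tz":5,"rx":0,"ry":0,"rz":0,"fingers":255},{"tx":-9.5,"ty":41,"tz":5,"rx":0,"ry":0,"rz":0,"fingers":255}]'
python3 m5.py d2 8.6 11.1
```

```text
t: 18.95
ee_pos: [574.1, -224.5, 51.9]
orientation: [-1.309, 1.038, -1.038]
ft_force: [-0.4, -1.0, -2.1]
width: 15.5
18.95 [ 574.12189498 -224.47611433   51.93784607] [-0.42578311 -0.98790396 -2.05231075] [-0.24904719  0.02143324  0.04324863] 0.2302445353420522 15.48920479074752
nose along/lat -17.76013119045067 -0.028184659504670157 z 40.837846070507105
```

View pics/d2a.png

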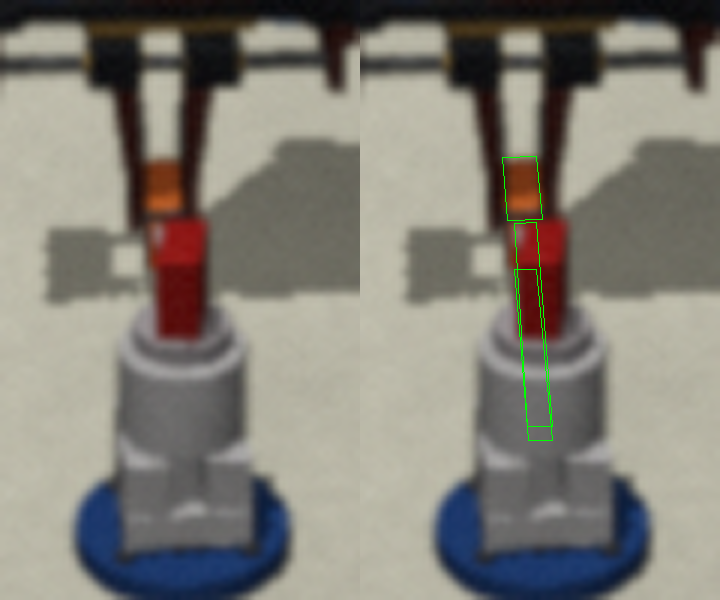

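```bash
python3 -m creep '[{"tx":0,"ty":0,"tz":-1.5,"rx":0,"ry":0,"rz":0,"fingers":255},{"tx":0,"ty":0,"tz":-3,"rx":0,"ry":0,"rz":0,"fingers":255},{"tx":0,"ty":0,"tz":-4.5,"rx":0,"ry":0,"rz":0,"fingers":255},{"tx":0,"ty":0,"tz":-5.5,"rx":0,"ry":0,"rz":0,"fingers":255},{"tx":0,"ty":0,"tz":-5.5,"rx":0,"ry":0,"rz":0,"fingers":255}]'
python3 -c "
from h import *
o=ctrl.get_obs();print(o['width'],o['ee_pos'],o['moment'],o['ft_force'])"
```

```text
t: 19.68
ee_pos: [574.0, -224.6, 46.3]
orientation: [-1.309, 1.038, -1.038]
ft_force: [-0.9, -0.5, -2.5]
width: 16.1
16.143678777943975 [ 573.96652995 -224.55237639   46.30263427] [-0.16647696 -0.01147346 -0.04496201] [-0.85246423 -0.50917304 -2.51715872]
```

```bash
python3 -m creep '[{"tx":0,"ty":0,"tz":-0.5,"rx":0,"ry":0,"rz":0,"fingers":255},{"tx":0,"ty":0,"tz":-1,"rx":0,"ry":0,"rz":0,"fingers":255},{"tx":0,"ty":0,"tz":-1,"rx":0,"ry":0,"rz":0,"fingers":255}]'
python3 -c "
from h import *
o=ctrl.get_obs();print(o['width'],o['ee_pos'],o['moment'],o['ft_force'])"
python3 -m creep '[{"tx":0,"ty":0,"tz":-0.4,"rx":0,"ry":0,"rz":0,"fingers":255},{"tx":0,"ty":0,"tz":-0.8,"rx":0,"ry":0,"rz":0,"fingers":255},{"tx":0,"ty":0,"tz":-0.8,"rx":0,"ry":0,"rz":0,"fingers":255}]'
python3 -c "
from h import *
o=ctrl.get_obs();print(o['width'],o['ee_pos'],o['moment'],o['ft_force'])"
```

```text
t: 20.05
ee_pos: [574.0, -224.6, 45.4]
orientation: [-1.309, 1.038, -1.038]
ft_force: [-0.3, -0.2, -2.5]
width: 15.9
15.862046911953799 [ 574.02817688 -224.57479116   45.40419371] [-0.19301309  0.02860375  0.00371014] [-0.34492942 -0.23229382 -2.47234945]
t: 20.42
ee_pos: [574.1, -224.6, 44.7]
orientation: [-1.309, 1.038, -1.038]
ft_force: [-0.0, 0.3, -2.1]
width: 16.4
16.421467960495665 [ 574.07928398 -224.5860508    44.68114641] [-0.04173837  0.02346189 -0.01388896] [-0.01995244  0.31326463 -2.09192531]
```

```bash
python3 -m creep '[{"tx":-1.1,"ty":4.9,"tz":0,"rx":0,"ry":0,"rz":0,"fingers":255},{"tx":-2.3,"ty":9.7,"tz":0,"rx":0,"ry":0,"rz":0,"fingers":255},{"tx":-3.4,"ty":14.6,"tz":0,"rx":0,"ry":0,"rz":0,"fingers":255},{"tx":-4.5,"ty":19.5,"tz":0,"rx":0,"ry":0,"rz":0,"fingers":255},{"tx":-4.5,"ty":19.5,"tz":0,"rx":0,"ry":0,"rz":0,"fingers":255}]'
python3 -c "
from h import *
o=ctrl.get_obs();print(o['width'],o['ee_pos'],o['moment'],o['ft_force'])"
python3 -m creep '[{"tx":-1.1,"ty":4.9,"tz":0,"rx":0,"ry":0,"rz":0,"fingers":255},{"tx":-2.3,"ty":9.7,"tz":0,"rx":0,"ry":0,"rz":0,"fingers":255},{"tx":-3.4,"ty":14.6,"tz":0,"rx":0,"ry":0,"rz":0,"fingers":255},{"tx":-3.4,"ty":14.6,"tz":0,"rx":0,"ry":0,"rz":0,"fingers":255}]'
python3 m5.py d3 8.6 11.1
```

```text
t: 21.05
ee_pos: [569.4, -204.5, 44.6]
orientation: [-1.31, 1.038, -1.037]
ft_force: [0.5, 0.3, -1.8]
width: 15.6
15.632257881521387 [ 569.37098276 -204.49946935   44.60754033] [ 0.0026939   0.04201227 -0.04206245] [ 0.5234154   0.3353242  -1.77378296]
t: 21.55
ee_pos: [566.0, -190.0, 44.6]
orientation: [-1.309, 1.038, -1.038]
ft_force: [-0.1, 0.7, -1.6]
width: 15.9
21.55 [ 565.97056907 -189.99524152   44.60181657] [-0.06064519  0.69736598 -1.58887572] [-0.0124594   0.06877771  0.00736561] 0.23037398245977625 15.85753358702224
nose along/lat 17.670957865326365 0.09895747191406976 z 33.501816573205495
```

View pics/d3a.png

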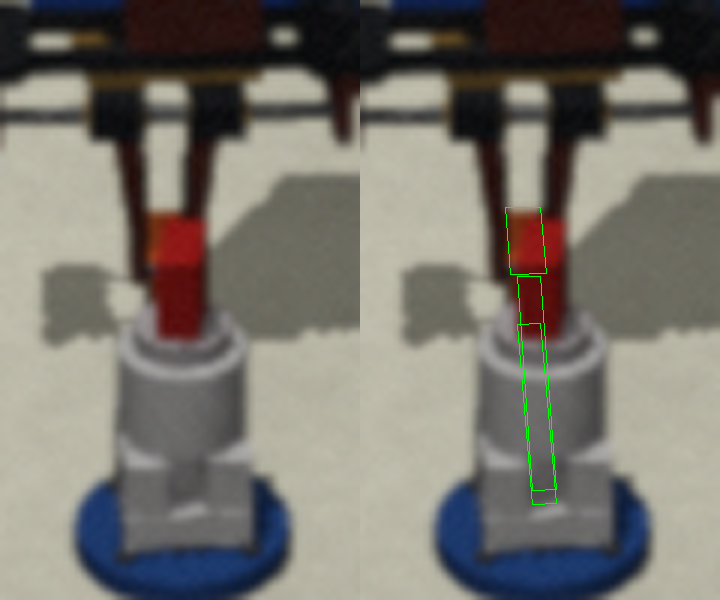

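```bash
python3 -m creep '[{"tx":-0.5,"ty":2,"tz":-0.3,"rx":0,"ry":0,"rz":0,"fingers":255},{"tx":-0.9,"ty":3.9,"tz":-0.3,"rx":0,"ry":0,"rz":0,"fingers":255},{"tx":-1.4,"ty":5.8,"tz":-0.3,"rx":0,"ry":0,"rz":0,"fingers":255},{"tx":-1.8,"ty":7.8,"tz":-0.3,"rx":0,"ry":0,"rz":0,"fingers":255}]'
python3 -c "
from h import *
o=ctrl.get_obs();print(o['width'],o['ee_pos'],o['moment'],o['ft_force'])"
python3 -m creep '[{"tx":-0.3,"ty":1.5,"tz":0,"rx":0,"ry":0,"rz":0,"fingers":255},{"tx":-0.7,"ty":2.9,"tz":0,"rx":0,"ry":0,"rz":0,"fingers":255},{"tx":-0.9,"ty":3.9,"tz":0,"rx":0,"ry":0,"rz":0,"fingers":255}]'
python3 -c "
from h import *
o=ctrl.get_obs();print(o['width'],o['ee_pos'],o['moment'],o['ft_force'])"
```

```text
t: 22.15
ee_pos: [564.4, -182.7, 44.4]
orientation: [-1.309, 1.038, -1.038]
ft_force: [1.0, -1.7, -0.1]
width: 16.0
16.019797157221046 [ 564.41759613 -182.68490113   44.40827043] [-0.27662001  0.00588744  0.01420758] [ 0.96538796 -1.67093681 -0.09504889]
t: 22.52
ee_pos: [564.0, -179.4, 44.6]
orientation: [-1.309, 1.036, -1.039]
ft_force: [0.6, -7.8, -0.9]
width: 16.1
16.06890419559146 [ 564.04699384 -179.41019703   44.60692114] [-1.00627918 -0.12488717  0.08128379] [ 0.55035122 -7.81213908 -0.85369471]
```

```bash
python3 -m creep '[{"tx":-0.4,"ty":1.8,"tz":0,"rx":0,"ry":0,"rz":0,"fingers":255},{"tx":-0.9,"ty":3.9,"tz":0,"rx":0,"ry":0,"rz":0,"fingers":255},{"tx":-1.3,"ty":5.8,"tz":0,"rx":0,"ry":0,"rz":0,"fingers":255},{"tx":-1.3,"ty":5.8,"tz":0,"rx":0,"ry":0,"rz":0,"fingers":255}]'
python3 m5.py d4 8.6 11.1
```

```text
t: 23.02
ee_pos: [563.8, -175.1, 45.0]
orientation: [-1.31, 1.033, -1.042]
ft_force: [2.7, -11.7, -2.1]
width: 16.2
23.025 [ 563.77119337 -175.14246554   45.01765053] [  2.74754585 -11.73677009  -2.10456856] [-1.97783564 -0.26087767  0.12927263] 0.23077348342129855 16.228612562143898
nose along/lat 32.634903569610486 -1.0624167180568906 z 33.91765052616487
```

View pics/d4a.png

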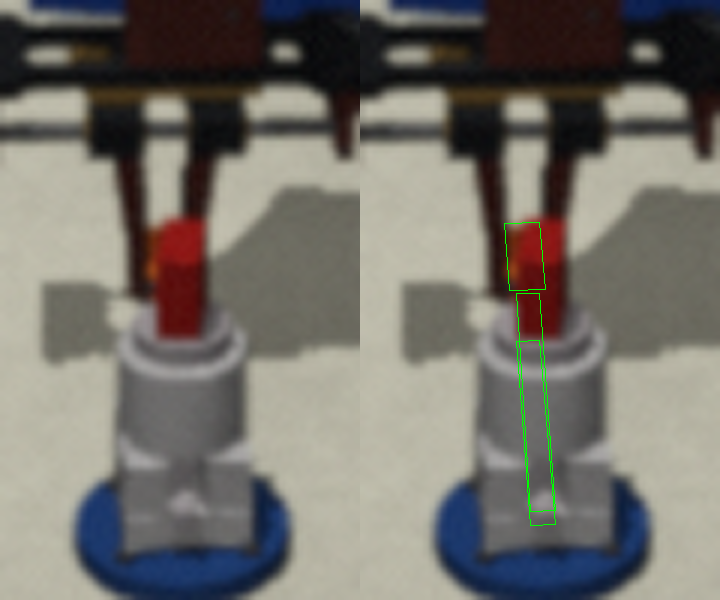

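```bash
python3 -m creep '[{"tx":0.4,"ty":2,"tz":-0.4,"rx":0,"ry":0,"rz":-0.01,"fingers":255},{"tx":0,"ty":3.9,"tz":-0.6,"rx":0,"ry":0,"rz":-0.01,"fingers":255},{"tx":-0.5,"ty":5.9,"tz":-0.6,"rx":0,"ry":0,"rz":-0.01,"fingers":255},{"tx":-0.9,"ty":7.8,"tz":-0.6,"rx":0,"ry":0,"rz":-0.01,"fingers":255},{"tx":-0.9,"ty":7.8,"tz":-0.6,"rx":0,"ry":0,"rz":-0.01,"fingers":255}]'
python3 m5.py d5 8.6 11.1
```

```text
t: 23.75
ee_pos: [563.5, -168.7, 44.8]
orientation: [-1.307, 1.038, -1.05]
ft_force: [1.9, -18.8, -0.6]
width: 15.7
23.75 [ 563.48801623 -168.71035409   44.80860265] [  1.94793841 -18.76155179  -0.56229682] [-2.98398296 -0.1998319   0.40155716] 0.2218347511804268 15.69905525030883
nose along/lat 38.95850951588712 -3.844480083919223 z 33.70860265092428
```

View pics/d5a.png

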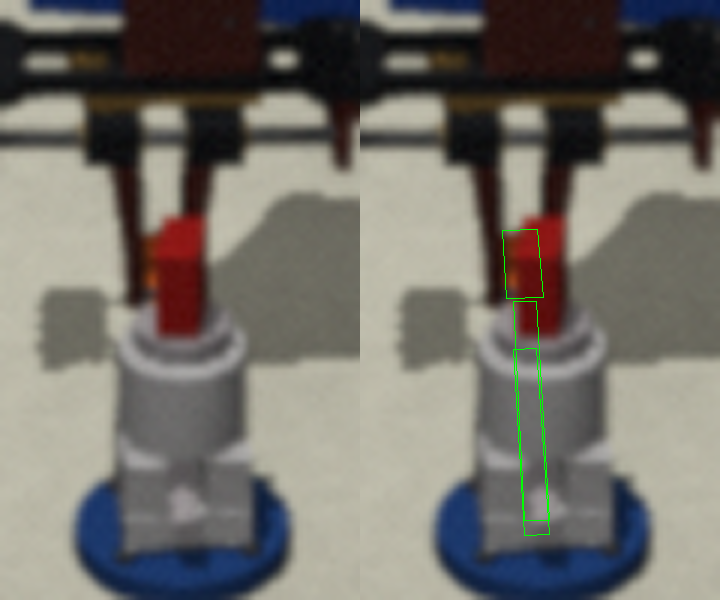

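```bash
python3 -m creep '[{"tx":-1.2,"ty":1,"tz":-0.2,"rx":0,"ry":0,"rz":0.005,"fingers":255},{"tx":-2.5,"ty":2.5,"tz":-0.2,"rx":0,"ry":0,"rz":0.01,"fingers":255},{"tx":-3,"ty":4.4,"tz":-0.2,"rx":0,"ry":0,"rz":0.01,"fingers":255},{"tx":-3.5,"ty":6.4,"tz":-0.2,"rx":0,"ry":0,"rz":0.01,"fingers":255}]'
python3 m5.py d6 8.6 11.1
```

```text
t: 24.35
ee_pos: [561.3, -162.7, 45.0]
orientation: [-1.309, 1.029, -1.046]
ft_force: [5.1, -20.4, -1.5]
width: 15.7
24.35 [ 561.30622489 -162.74106741   45.01559346] [  5.14221387 -20.35767221  -1.49237988] [-3.37280655 -0.69721437  0.14760231] 0.2307372010089883 15.731128931828247
nose along/lat 45.27203182403067 -1.4860166656381237 z 33.915593460739686
```

View pics/d6a.png

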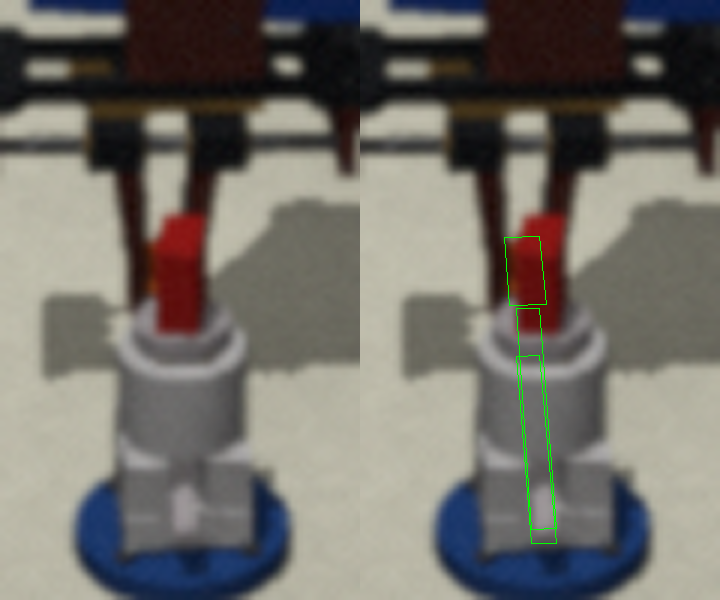

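```bash
python3 -m creep '[{"tx":-0.8,"ty":2,"tz":-0.2,"rx":0,"ry":0,"rz":0,"fingers":255},{"tx":-1.4,"ty":4,"tz":-0.2,"rx":0,"ry":0,"rz":0,"fingers":255},{"tx":-1.9,"ty":6,"tz":-0.2,"rx":0,"ry":0,"rz":0,"fingers":255},{"tx":-2.3,"ty":8,"tz":-0.2,"rx":0,"ry":0,"rz":0,"fingers":255},{"tx":-2.8,"ty":10,"tz":-0.2,"rx":0,"ry":0,"rz":0,"fingers":255}]'
python3 m5.py d7 8.6 11.1
```

```text
t: 25.08
ee_pos: [558.8, -152.6, 44.9]
orientation: [-1.309, 1.029, -1.046]
ft_force: [4.7, -21.2, -0.6]
width: 15.7
25.075 [ 558.75658803 -152.64271239   44.89768391] [  4.73943312 -21.17481812  -0.58493553] [-3.21282795e+00 -7.20011542e-01 -8.56261006e-04] 0.23073514274901114 15.661151925706479
nose along/lat 55.6855743255539 -1.2977938749168787 z 33.79768390703163
```

View pics/d7a.png

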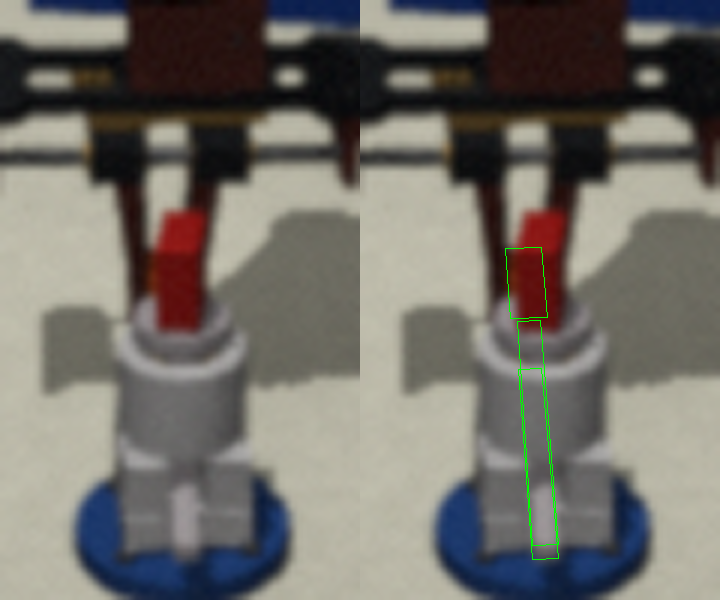

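```bash
python3 -m creep '[{"tx":-0.7,"ty":2,"tz":-0.1,"rx":0,"ry":0,"rz":0,"fingers":255},{"tx":-1.2,"ty":4,"tz":-0.1,"rx":0,"ry":0,"rz":0,"fingers":255},{"tx":-1.7,"ty":6,"tz":-0.1,"rx":0,"ry":0,"rz":0,"fingers":255},{"tx":-2.2,"ty":8,"tz":-0.1,"rx":0,"ry":0,"rz":0,"fingers":255},{"tx":-2.6,"ty":10,"tz":-0.1,"rx":0,"ry":0,"rz":0,"fingers":255},{"tx":-3.1,"ty":12,"tz":-0.1,"rx":0,"ry":0,"rz":0,"fingers":255}]'
python3 m5.py d8 8.6 11.1
```

```text
t: 25.92
ee_pos: [553.4, -137.8, 44.1]
orientation: [-1.308, 1.035, -1.041]
ft_force: [1.6, -6.1, 3.2]
width: 15.5
25.925 [ 553.42041596 -137.84732339   44.10500775] [ 1.60196504 -6.12510308  3.17404445] [-1.06426148 -0.22365897 -0.04193201] 0.22976316725230858 15.481416732952084
nose along/lat 71.30659981686884 0.3636865599257426 z 33.005007747462955
```

View pics/d8a.png

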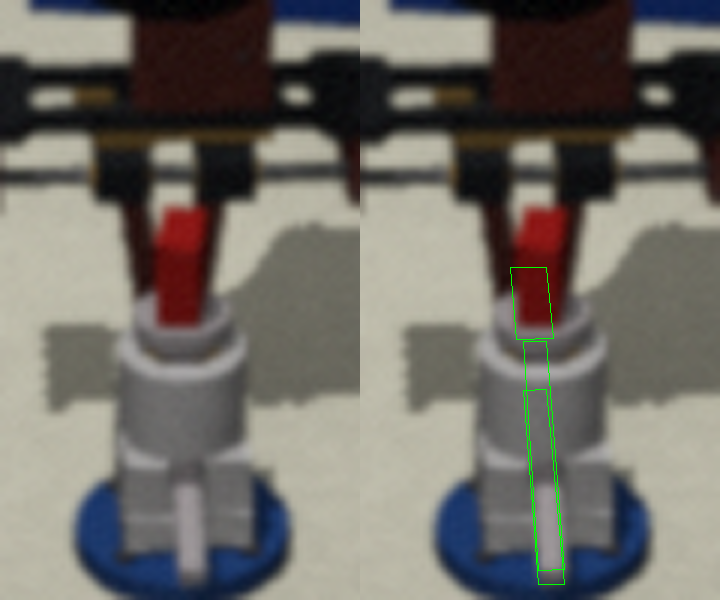

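```bash
python3 -m creep '[{"tx":-0.6,"ty":2.4,"tz":0.3,"rx":0,"ry":0,"rz":0,"fingers":255},{"tx":-1.1,"ty":4.9,"tz":0.5,"rx":0,"ry":0,"rz":0,"fingers":255},{"tx":-1.7,"ty":7.3,"tz":0.5,"rx":0,"ry":0,"rz":0,"fingers":255},{"tx":-2.3,"ty":9.7,"tz":0.5,"rx":0,"ry":0,"rz":0,"fingers":255},{"tx":-2.8,"ty":12.1,"tz":0.5,"rx":0,"ry":0,"rz":0,"fingers":255},{"tx":-3.4,"ty":14.5,"tz":0.5,"rx":0,"ry":0,"rz":0,"fingers":255},{"tx":-3.4,"ty":14.5,"tz":0.5,"rx":0,"ry":0,"rz":0,"fingers":255}]'
python3 m5.py d9 8.6 11.1
```

```text
t: 26.9
ee_pos: [549.2, -122.2, 44.1]
orientation: [-1.308, 1.037, -1.039]
ft_force: [1.9, -2.9, 2.1]
width: 15.9
26.9 [ 549.24041393 -122.20201693   44.10528469] [ 1.94058334 -2.921916    2.07089466] [-0.38863487 -0.48955065 -0.15595271] 0.22977091457772375 15.91151494667968
nose along/lat 87.49244888745079 0.8811089116691743 z 33.005284686661945
```

View pics/d9a.png

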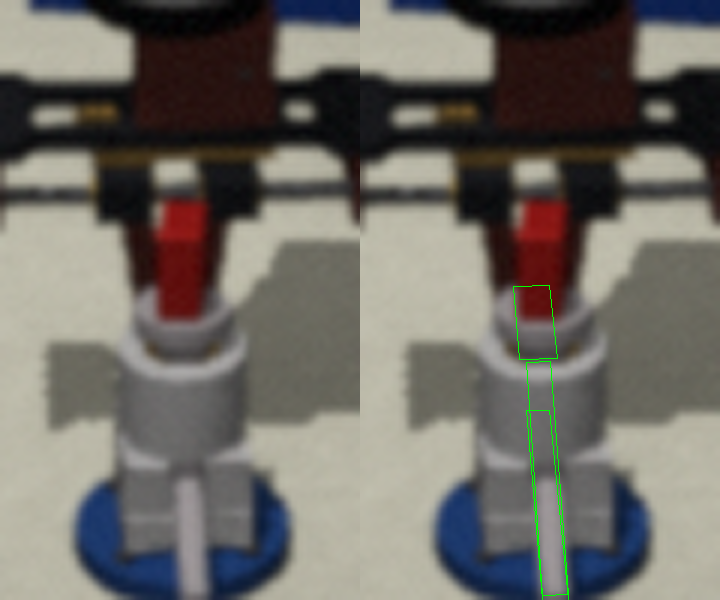

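View pics/d9.png

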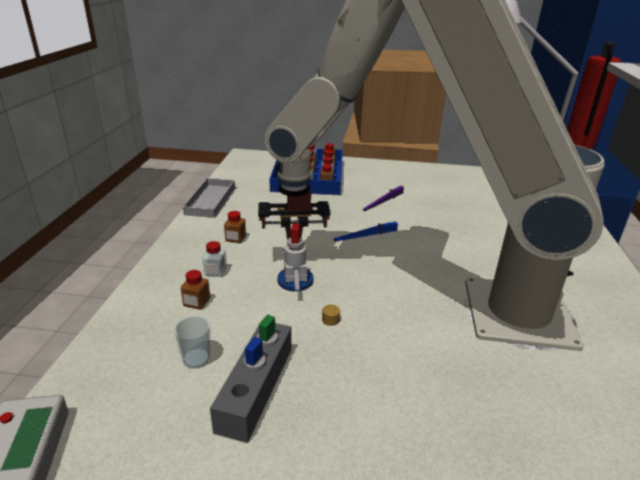

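```bash
python3 -m creep '[{"tx":-0.4,"ty":2.4,"tz":0.2,"rx":0,"ry":0,"rz":0,"fingers":255},{"tx":-1,"ty":4.9,"tz":0.2,"rx":0,"ry":0,"rz":0,"fingers":255},{"tx":-1.5,"ty":7.3,"tz":0.2,"rx":0,"ry":0,"rz":0,"fingers":255},{"tx":-1.8,"ty":8.8,"tz":0.2,"rx":0,"ry":0,"rz":0,"fingers":255},{"tx":-1.8,"ty":8.8,"tz":0.2,"rx":0,"ry":0,"rz":0,"fingers":255},{"tx":-1.8,"ty":8.8,"tz":0.2,"rx":0,"ry":0,"rz":0,"fingers":255}]'
python3 m5.py d10 8.6 11.1
```

```text
t: 27.75
ee_pos: [547.3, -113.7, 44.2]
orientation: [-1.309, 1.037, -1.039]
ft_force: [3.5, -3.8, 2.0]
width: 16.1
27.75 [ 547.28645711 -113.69588189   44.16458013] [ 3.52200438 -3.77366843  2.03094194] [-0.58328906 -0.5925746  -0.12548812] 0.22991876386643376 16.124890797222065
nose along/lat 96.22005449601852 0.8777593052398326 z 33.064580134895245
```

View pics/d10a.png

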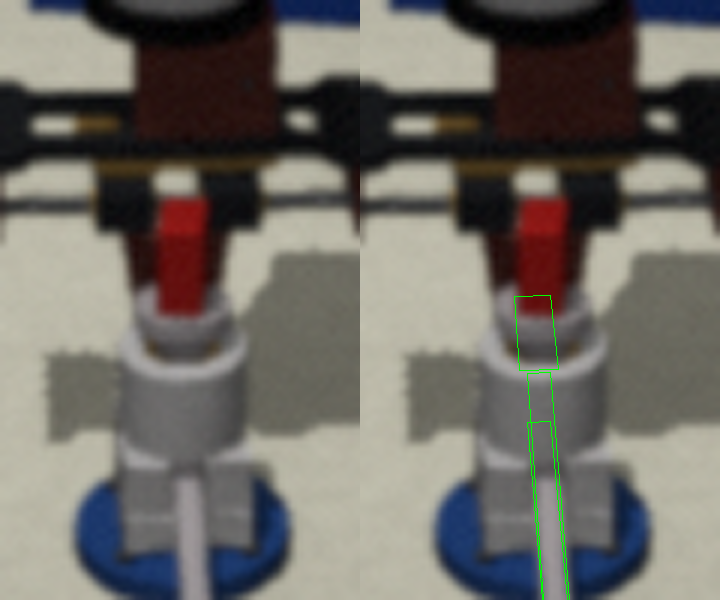

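```bash
python3 -m creep '[{"tx":0.6,"ty":-0.3,"tz":0.5,"rx":0,"ry":0,"rz":0,"fingers":255},{"tx":0.6,"ty":-0.3,"tz":0.5,"rx":0,"ry":0,"rz":0,"fingers":220},{"tx":0.6,"ty":-0.3,"tz":0.5,"rx":0,"ry":0,"rz":0,"fingers":180},{"tx":0.6,"ty":-0.3,"tz":0.5,"rx":0,"ry":0,"rz":0,"fingers":100},{"tx":0.6,"ty":-0.3,"tz":0.5,"rx":0,"ry":0,"rz":0,"fingers":0},{"tx":0.6,"ty":-0.3,"tz":0.5,"rx":0,"ry":0,"rz":0,"fingers":0},{"tx":0.6,"ty":-0.3,"tz":0.5,"rx":0,"ry":0,"rz":0,"fingers":0}]'
python3 m5.py d11 8.6 11.1
```

```text
t: 28.72
ee_pos: [547.1, -113.7, 44.4]
orientation: [-1.309, 1.038, -1.038]
ft_force: [0.1, 0.3, -0.4]
width: 62.6
28.725 [ 547.14514224 -113.71940437   44.37631016] [ 0.06287214  0.28359595 -0.43471536] [-0.08231564  0.03973398 -0.01097297] 0.2300673231678519 62.552446089562274
nose along/lat 96.22923326923453 1.0472554972035508 z 33.27631016486164
```

View pics/d11a.png

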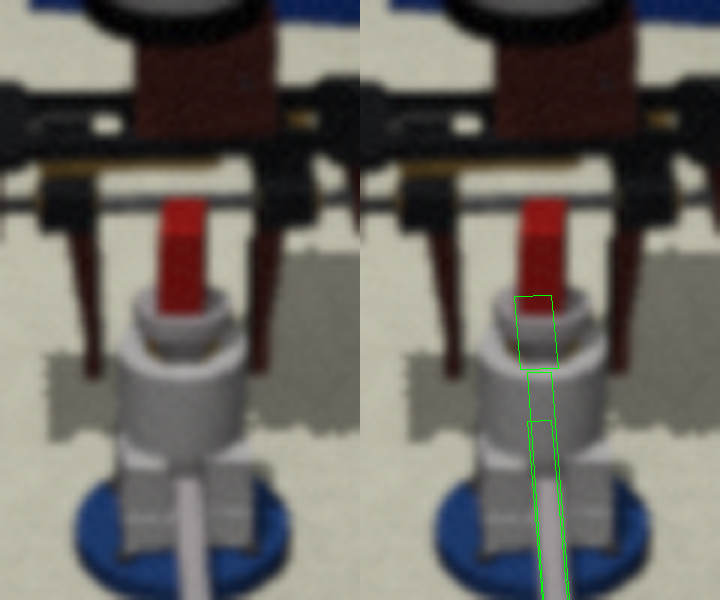

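Stable after release. Now retreat upward and then away.

```bash
python3 -m creep '[{"tx":0,"ty":0,"tz":10,"rx":0,"ry":0,"rz":0,"fingers":0},{"tx":0,"ty":0,"tz":40,"rx":0,"ry":0,"rz":0,"fingers":0},{"tx":0,"ty":0,"tz":85,"rx":0,"ry":0,"rz":0,"fingers":0},{"tx":0,"ty":0,"tz":135,"rx":0,"ry":0,"rz":0,"fingers":0},{"tx":5,"ty":-50,"tz":180,"rx":0,"ry":0,"rz":0,"fingers":0},{"tx":5,"ty":-110,"tz":200,"rx":0,"ry":0,"rz":0,"fingers":0},{"tx":5,"ty":-170,"tz":200,"rx":0,"ry":0,"rz":0,"fingers":0},{"tx":5,"ty":-230,"tz":200,"rx":0,"ry":0,"rz":0,"fingers":0},{"tx":5,"ty":-280,"tz":200,"rx":0,"ry":0,"rz":0,"fingers":0},{"tx":5,"ty":-280,"tz":200,"rx":0,"ry":0,"rz":0,"fingers":0}]'
python3 m5.py d12 8.6 11.1
python3 - <<'E'
import cv2,numpy as np
t=cv2.imread('pics/d12t.png')[200:290,255:375];cv2.imwrite('pics/z1.png',np.clip(cv2.resize(t,None,fx=6,fy=6,interpolation=cv2.INTER_CUBIC)*1.7,0,255).astype('uint8'))
E
```

```text
t: 30.08
ee_pos: [551.5, -397.1, 244.8]
orientation: [-1.308, 1.04, -1.042]
ft_force: [0.6, -0.0, -0.6]
width: 87.8
30.075 [ 551.53392868 -397.06059882  244.81597846] [ 0.56154851 -0.03161671 -0.59302742] [-0.09046343  0.04975476 -0.04241701] 0.22611078057435893 87.81595493962952
nose along/lat -180.6998467816063 60.442321503563285 z 233.7159784564077
```

View pics/d12.png

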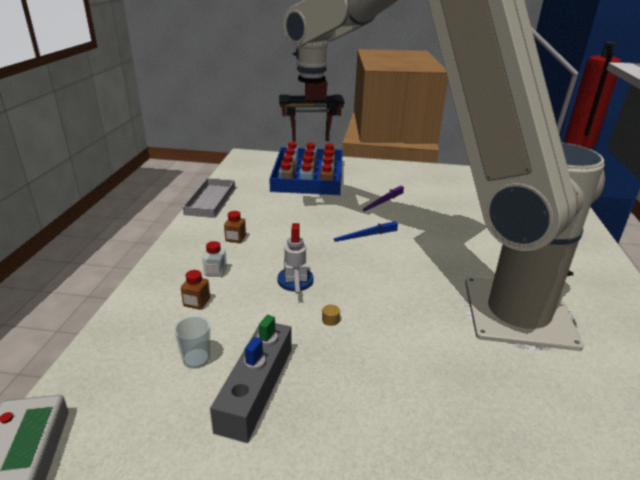

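View pics/z1.png

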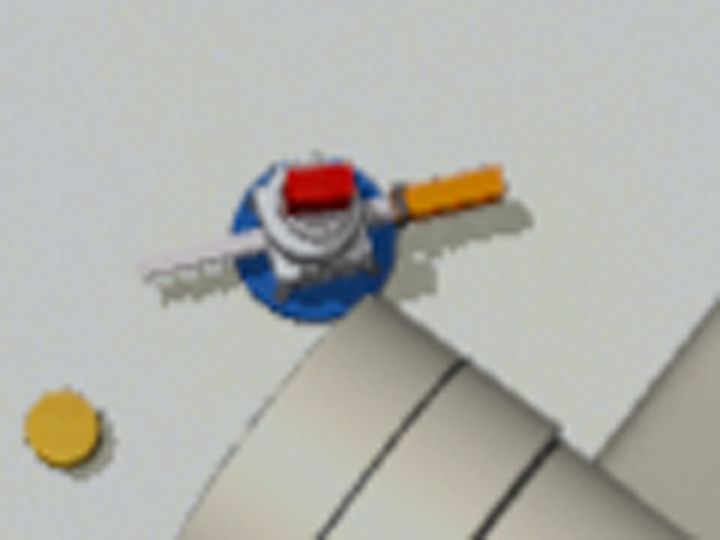

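View pics/d12a.png

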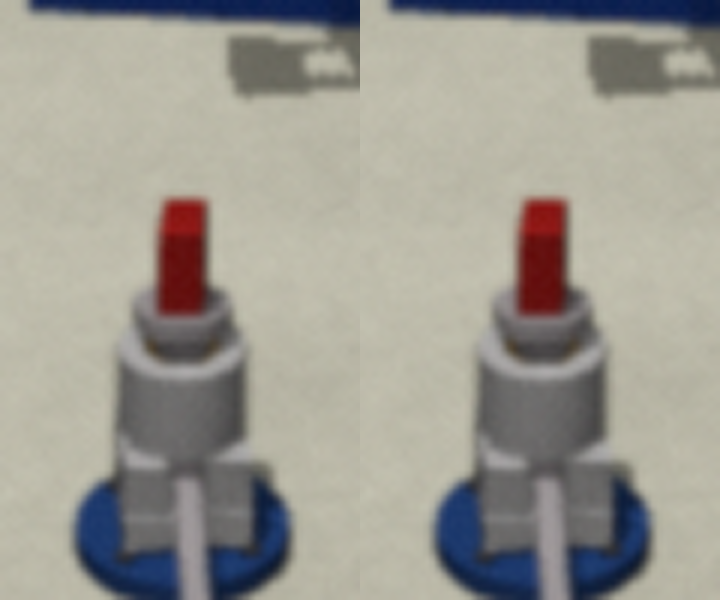

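Run:
```python
from fit import *
T=load('d12t.png');s=load('d12.png');s5=load('s5.png')
n=onz(T,278.6,244.4,38)[:2]+[3.5,0];h=onz(T,338.9,230.3,48)[:2]+[3.5,0]
d=n-h;print(n,h,np.linalg.norm(d),np.arctan2(d[1],d[0]),np.linalg.norm(n-[529.3,-33.3]),np.linalg.norm(n-[529.3,-33.3]))
red=lambda b,g,r:((r-(b+g)/2)/(r+1)-.25)/.5*(r>12)
from scipy.optimize import minimize
for d in(s5,s):
    roi=(286,215,306,258);m=mask(d,roi,red)
    c=lambda p:((render(d,place(box(-17,17,-9,9,10,48),p[0],-33.3,p[2],p[1]),roi)-m)**2).sum()
    best=min((minimize(c,[529,z,1.65],method='Nelder-Mead',options=dict(initial_simplex=[[529,z,1.65],[532,z,1.65],[529,z+4,1.65],[529,z,1.75]])) for z in(100,106,112)),key=lambda r:r.fun);print(best.x,best.fun)
```

```text
[507.9818907   56.14688205] [ 551.15990219 -135.91875542] 196.85921308562 1.791928606333959 91.95219678517114 91.95219678517114
[529.19916772  99.4039958    1.74975238] 14.67923641204834
[529.20611119 109.93094705   1.74528243] 17.535310745239258
```

```bash
python3 -c "
from workcell import ctrl
print(ctrl.close_job())"
```

```text
the job is handed in; nothing more can be done
None
```

I carried out the whole task and handed it in at about 30 s of the 72 s allowed. No verdict was reported.

**Gauge:** I twisted the red gauge into the socket until the collar looked flush in the side picture. I held it there at about 13.5 N. That figure is the wrist force plus the gauge's weight; the spindle itself can't be read directly. I then let go of it.

**Drift:** I slid the orange drift along the slot floor and drove it in with up to about 22 N. The gauge came loose without being touched, and I released the drift and moved the arm clear.

**Last checks:**
- **Lift:** the gauge stands upright above the mouth. The lift comes out at 8.5–9 mm from the drift nose, which is 92–96 mm past the axis. Fitting the red grip in the side pictures gives about 10.5 mm. The two disagree by 1–2 mm, but both lie within 7–12 mm.
- **Drift:** it lies in the slot at a yaw of 1.79 rad, against about 1.80 rad estimated for the slot.
- **Bystanders:** in the last pictures they look unmoved.
- **Camera calibration:** the top camera read about 3.5 mm off in x compared with where the gripper actually was, so I relied on the side camera and the force readings there.

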